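Hang the cigar carrier from the link on the stand

ROBOT

A 6-joint arm with a two-finger parallel gripper is mounted at the origin on the work surface. World frame = base frame: x ahead of the robot, y to its left, z up, the work surface at z = 0. Lengths are in m, angles in rad, forces in N, time in s.
With the tool pointing down it reaches from about 0.35 to 0.775 m from the base axis. Payload 7.3 kg.
Tool frame: the origin (TCP) lies between the finger pads; the fingertips stand 14 mm ahead of it and the grasp point (between the pads) lies 5 mm behind it; z points along the fingers, y is the line along which they close (so a half turn about z gives the same grasp; the last joint's range is limited). The gripper opens to 92 mm and grips with 3 to 60 N. Pads are 19 mm wide; open, the fingers measure 130 mm over their backs; the gripper's body (75 mm by 190 mm) begins 47 mm behind the grasp point.
Start: joints at [1.113, 0.342, 1.524, -0, 1.275, -0.146], TCP at [0.161, 0.5, 0.241] pointing down, gripper open.
Joint ranges: [-2.53, 2.53], [-0.77, 2.02], [0.04, 2.7], [-1, 4.14], [0.28, 2.66], [-3.11, 3.11]. Speed limits (rad/s): [2.57, 2.57, 3.14, 3.14, 3.14, 3.14].

INTERFACE

Orientations are given as a unit quaternion [w, x, y, z].
In Python, from station import arm gives the robot as it stands.
- The arm moves only by the tool step_arm, never from a script. Its argument "rows" is a list that holds one entry, the list of rows, each a list of 6 numbers: the shift along the tool's x, y, z in cm, then the turn, a rotation vector about the tool's x, y, z in degrees. In form: [[[dx, dy, dz, wx, wy, wz], ...]]. A call has 1 to 10 rows; each row shifts and turns the commanded pose from where the row before left it, along the tool's axes as they then stand; what a row does not reach is not made up. A row lasts 1/10 s, in which the tool goes at most 50 mm and 8.59 degrees, less where a joint would pass 70% of its speed; a pose out of reach is approached as far as the arm can. A call is refused whole if a number of a shift passes 5 or a number of a turn 8.59, either way. A call with a gripper value outside its range is refused whole. "fingers" is the opening in per cent of the stroke, from 0 (shut) to 100 (fully open), set as the call begins (left out, the last holds). The fingers move at their own pace and stop on an object; "squeeze" is the grip in N (left out, the last holds). Time passes only in rows, so rows that do not move let the fingers close. It gives the time, the measured TCP pose, the force, the opening and the grip force at its end, in the units of the state.
- arm.get_state(): the state, without advancing time (a new reading comes with each control period).
- arm.camera(name): name is "scene" or "top"; returns (picture, depth): 420x560x3 uint8, blue, green, red; 420x560 float32, m along the optical axis (not along the pixel's ray), 0 where there is no reading.
- arm.camera_model(name): a dict with "fovy" (degrees; the focal length in pixels is half the picture's height over the tangent of half this angle, whatever the lens; pixels are square), "cx", "cy" (the principal point, pixels), "camera_from_world" (4x4, takes a point from world to camera coordinates). Camera axes: x right, y down, z forward; pixel columns grow to the right and rows downward; lengths in m; the calibration is good to about 2 mm. A picture is of the moment at which its call begins. camera_model takes no time and is no camera call.
- arm.hand_in(): hands the job in; it is judged then, once.
The state is a dict: "t": time; "qpos": joint angles; "dq": joint speeds; "joint_torque": joint torques, N m; "tool_pos": TCP position; "orientation": TCP orientation; "contact_force": force on the tool from outside, world axes, zero at the start; "ft_torque": the same for the moment, N m; "finger_gap": finger opening in m; "finger_force": force on a finger pad.
Only numpy, scipy, OpenCV 4.12 (cv2) and the standard library are available. Lean on these libraries where they do the work, as an engineer would, in place of code of your own. Each camera call takes 0.05 s, during which the arm holds its last target. There are 200 camera calls.

TASK

Hang the steel link by its upper eye in the dip of the stand's brass hook and let go of it; then pass the cigar carrier's hook through the link's lower loop and pull the carrier down until the red spring gate has snapped shut under the loop's bar and the bar is home in the hook. Prove the catch with a brief steady pull of about 16 N (at least 12, and never at any time over 20 N between carrier and link, the carrier's weight included), then let go. Keep the carrier upright, push none of the other things on the table about, and leave the chain hanging free and still.

Things in the scene. Friction and masses are not known exactly. Their poses are not given: they have to be found in the camera images.
- stand: fixed stand: dark steel base plate (12 mm high, 150 mm in y, from x = 55 to 175 mm), a 20 mm post at x = 110 mm topped by a ball (top at 303 mm), and a brass hook arm that runs from the post to its -x side, with a dip and an upturned free tip. Origin on the table right under the dip, z up, -x roughly towards the robot
- stand_dip (a point): centre of the 10 mm round brass bar at the lowest point of the hook's dip, 273 mm above the table. The bar's centre line is 287 mm high from the post to 30 mm (+x) from here, slopes down to the dip, and up again to the free tip 28 mm to the -x side, 287 mm high
- rest: fixed light-wood block, 50 x 75 x 38 mm (z), with a slot 9.6 mm wide (in its x), 56 mm long (y) and 30 mm deep, open upwards, in which the link stands upright at the start; origin at the centre of its underside
- link: loose first item, about 0.15 kg: flat steel link of 8 mm round bar in its own y-z plane, 52 mm wide, 141 mm high. From below: lower loop, cross bar (centre z = 61 mm), roof-shaped upper eye (opening about 28 mm wide, z = 65 to 101 mm), red grip block. Origin at the underside of the lower bar's middle, z up along the link. At rest in the dip, its origin is about 92 mm below the dip
- link_eye (a point): point in the link's upper eye, 92 mm above its origin; it lies within a few mm of stand_dip when the link hangs there. The hook's bar passes through the eye with its centre anywhere from 22 mm below this point up to it
- link_bar (a point): centre of the 7 mm thick lower bar, at the middle of the link's lower loop, 3.5 mm above the link's origin. The bar runs along y, flat over 16 mm, then rises 10 mm to the sides; the loop's opening is 36 mm wide and reaches from z = 7 to 57 mm above the link's origin
- link_grip (a point): where to take the red block on top of the link (12 mm in x, 14 mm in y, z = 108 to 141 mm) from above, fingers closing along the link's y; 128 mm above its origin
- carrier: loose second item, 0.25 kg: tray (90 mm in x, 130 mm in y, 14 mm high) with four cigars fixed in it (tops at 23 mm), a central mast, a yellow grip block and above it a spring-gated steel hook, open downwards, that enters a loop along +x, then down. Origin at the centre of its underside, z up, -x roughly to the robot. Once hung, its underside is at about 30 mm
- carrier_top (a point): centre of the top of the yellow block, 106 mm above the carrier's origin. Above it the hook, 8 mm round bar in the x-z plane: back leg at x = -12 mm, free front leg at x = +12 mm ending 26 mm above this point, crown's top 58 mm and the bar's home (centre) 47 mm above it: all these heights differ by up to 4 mm either way, as the neck is screwed in differently each time
- carrier_grip (a point): middle of the yellow grip block (26 mm in x, 12 mm in y, z = 60 to 106 mm), 85 mm above the carrier's origin. The hook is right above it: take it from the -x side, fingers tilted 43 to 52 degrees from vertical, closing along its y; 10 mm lower serves as well
- hook_gate (a joint): swing of the red spring gate across the hook's 16 mm wide throat (rad): 0 = shut, level, 18 mm below the bar's home, hinged on the back leg; swings only up into the hook, to 1.35. The link's bar must push it with 5 to 12 N, more than the carrier weighs, the push fading as it passes; it springs shut under the bar 3 to 6 mm before home. Once home the pull rises some 4 N or more a mm of hand travel
- bundle: loose bystander: bundle of seven cigars tied with a yellow band, 127 x 52 x 50 mm, lying on the table; origin at the centre of its underside, x along the cigars. Not to be moved
- glue_jar: loose bystander: closed jar of glue with a white cap, 56 mm across, 65 mm high; origin at the centre of its underside. Not to be moved
- mould: loose bystander: wooden cigar-mould half, 70 x 170 x 29 mm; origin at the centre of its underside. Not to be moved
- gauge: loose bystander: flat brass ring gauge with four holes, 140 x 45 x 6 mm; origin at the centre of its underside. Not to be moved
- weight: loose bystander: brass cylinder weight, 44 mm across, 40 mm high; origin at the centre of its underside. Not to be moved

How it is judged:
By the outcome, as a careful person would: the job done as asked, in the order asked, and still so for the second after the job is handed in, with the robot touching nothing.
It also fails if it takes over 72 s, if anything falls off the work surface, if the arm or the gripper's body presses on something with over 40 N, if the wrist force passes 120 N, or if a joint passes its speed limit or range.

## Working session

There is one attempt and no reset: what is moved stays moved. The work goes in short steps, Python scripts to look and compute and a tool call to move; the robot and the scene stay as the last step left them, time stands still between calls to the robot, and variables do not carry over. Pictures are saved under pics/ and viewed, at most 10 in all, crops included, and the job is handed in when it is done.

Besides the shell and the picture viewer there is one more tool, called after ">>>" in YAML: its name, and indented under it one key for each argument. step_arm: Moves the arm, as the interface text tells. Its arguments: {"type":"object","properties":{"rows":{"type":"array"},"fingers":{"type":"number"},"squeeze":{"type":"number"}},"required":["rows"]}

```bash
mkdir -p pics; ls
cat > h.py <<'E'
import numpy as np, cv2
from station import arm
from scipy.spatial.transform import Rotation as R
def cam(n):
    im,d=arm.camera(n); return im,d,arm.camera_model(n)
def K(m,h=420):
    return h/2/np.tan(np.radians(m["fovy"])/2)
def pts(d,m):
    f=K(m); v,u=np.mgrid[0:d.shape[0],0:d.shape[1]]
    c=np.stack([(u-m["cx"])/f*d,(v-m["cy"])/f*d,d],-1)
    T=np.linalg.inv(np.array(m["camera_from_world"])); return c@T[:3,:3].T+T[:3,3]
def ray(m,u,v):
    T=np.linalg.inv(np.array(m["camera_from_world"])); f=K(m)
    return T[:3,3],T[:3,:3]@np.array([(u-m["cx"])/f,(v-m["cy"])/f,1])
def onz(m,u,v,z):
    o,r=ray(m,u,v); return o+r*(z-o[2])/r[2]
def proj(m,p):
    T=np.array(m["camera_from_world"]); c=T[:3,:3]@np.asarray(p)+T[:3,3]; f=K(m)
    return c[0]/c[2]*f+m["cx"],c[1]/c[2]*f+m["cy"]
def st():
    s=arm.get_state(); print(s["t"],np.round(s["tool_pos"],4),np.round(s["orientation"],4),"F",np.round(s["contact_force"],2),"gap",s["finger_gap"],"ff",s["finger_force"]); return s
E
python3 - <<'E'
from h import *
s=st(); print(s)
for n in("scene","top"):
    im,d,m=cam(n); print(n,m); np.savez(f"{n}0.npz",im=im,d=d); cv2.imwrite(f"pics/{n}0.png",im)
E
```

```text
pics
0.0 [0.1609 0.4993 0.24  ] [-2.000e-04  1.553e-01  9.879e-01 -7.000e-04] F [-0.28  0.39 -0.31] gap 0.09161153979844197 ff 0.0
{'t': 0.0, 'qpos': array([ 1.11300758e+00,  3.42730856e-01,  1.52502713e+00, -2.46201875e-05,
        1.27538691e+00, -1.45968180e-01]), 'dq': array([ 6.31501972e-05,  2.04788866e-03, -7.72614819e-04, -1.50378388e-03,
       -1.57996513e-03, -4.23921699e-04]), 'joint_torque': array([ 1.09279325e-03, -4.31231153e+01, -2.44227058e+01,  7.18763703e-02,
        5.58150513e-02, -2.09240366e-04]), 'tool_pos': array([0.16086218, 0.49934055, 0.24003719]), 'orientation': array([-2.19510597e-04,  1.55275811e-01,  9.87870852e-01, -7.44526471e-04]), 'contact_force': array([-0.276736  ,  0.39187378, -0.30912615]), 'ft_torque': array([-0.00434355,  0.03451251,  0.03353771]), 'finger_force': 0.0, 'finger_gap': 0.09161153979844197}
scene {'fovy': 49.38399186493799, 'cx': 283.34102659823907, 'cy': 210.38368636038996, 'camera_from_world': array([[-4.57493434e-01,  8.89212999e-01,  8.88327582e-06,
         2.78378474e-01],
       [ 7.08717354e-01,  3.64635809e-01, -6.03954004e-01,
        -3.04928693e-01],
       [-5.37046990e-01, -2.76298696e-01, -7.97019172e-01,
         1.67483593e+00],
       [ 0.00000000e+00,  0.00000000e+00,  0.00000000e+00,
         1.00000000e+00]])}
top {'fovy': 53.76946871417339, 'cx': 284.0978928727558, 'cy': 216.52578190210025, 'camera_from_world': array([[ 0.01789504, -0.99974643,  0.01366901, -0.01605922],
       [-0.9947279 , -0.01918257, -0.10073942,  0.62302146],
       [ 0.10097608, -0.01179421, -0.99481894,  1.31591902],
       [ 0.        ,  0.        ,  0.        ,  1.        ]])}
```

View pics/scene0.png

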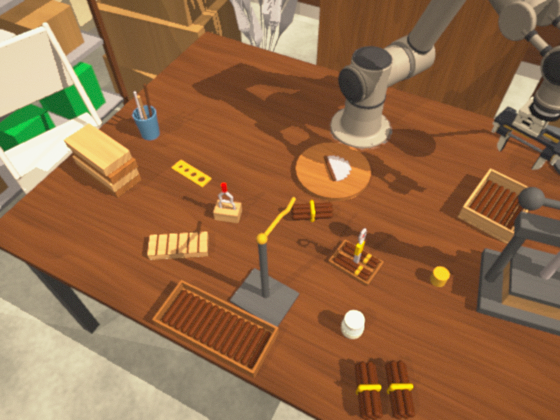

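View pics/top0.png

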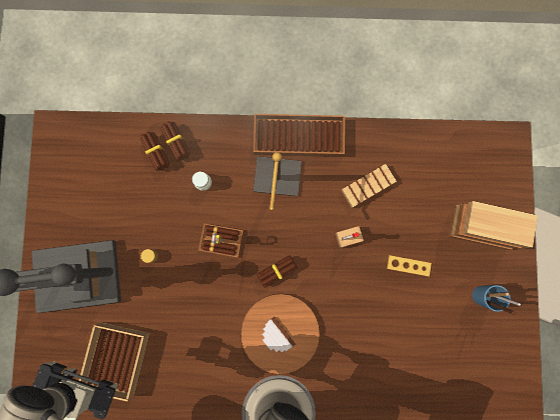

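Scene view: stand ball at (262,239) with its hook tip at (292,201), link in rest at (227,208), carrier at (357,258), bundle (312,211), jar (353,324). Top view: ball (276,157), hook tip (272,208), link (350,237), carrier (220,240), bundle (278,270).

Run:
```python
from h import *
A=np.load("top0.npz");B=np.load("scene0.npz")
def crop(im,u,v,w,h,k): return cv2.resize(im[v:v+h,u:u+w],None,fx=k,fy=k,interpolation=cv2.INTER_CUBIC)
t=A["im"];s=B["im"]
top=np.hstack([crop(t,325,215,50,50,5),crop(t,195,217,50,50,5),crop(t,250,150,50,70,5)[:250]])
bot=np.hstack([crop(s,205,175,50,60,5)[:300],crop(s,325,220,60,60,5)[:300,:250],crop(s,250,190,50,60,5)])
cv2.imwrite("pics/c0.png",np.vstack([top,bot]))
ms={n:arm.camera_model(n) for n in("top","scene")}
for n,D in(("top",A),("scene",B)):
    P=pts(D["d"],ms[n]); hsv=cv2.cvtColor(D["im"],cv2.COLOR_BGR2HSV)
    H,S,V=hsv[...,0],hsv[...,1],hsv[...,2]
    red=((H<6)|(H>174))&(S>180)&(V>150)
    yel=(H>20)&(H<33)&(S>150)&(V>130)
    for nm,M in(("red",red),("yel",yel)):
        k,l,stt,c=cv2.connectedComponentsWithStats(M.astype(np.uint8))
        for i in range(1,k):
            if stt[i,4]>=3:
                q=P[l==i]; print(n,nm,stt[i],c[i].round(1),np.median(q,0).round(3),q.min(0).round(3),q.max(0).round(3))
```

```text
top red [353 233   6   4  18] [355.5 234.6] [ 0.562 -0.216  0.146] [ 0.557 -0.224  0.12 ] [ 0.567 -0.211  0.153]
top yel [166 135  15   8  48] [173.  138.5] [0.869 0.362 0.053] [ 0.487  0.011 -0.005] [0.883 0.4   1.372]
top yel [145 145  16   9  52] [152.4 148.8] [0.834 0.426 0.053] [ 0.819  0.402 -0.003] [0.848 0.469 0.059]
top yel [274 175   1   3   3] [274. 176.] [0.705 0.027 0.289] [0.701 0.027 0.287] [0.708 0.027 0.294]
top yel [216 235   4   8  15] [217.5 237.7] [0.549 0.198 0.104] [0.534 0.194 0.101] [0.555 0.203 0.111]
top yel [142 250  11  12  43] [146.4 255.4] [0.487 0.431 0.041] [0.472 0.416 0.034] [0.507 0.447 0.047]
top yel [151 254   2   4   4] [151.2 255.5] [0.489 0.417 0.041] [0.485 0.414 0.038] [0.494 0.419 0.042]
top yel [389 256  12   6  27] [394.3 258. ] [ 0.496 -0.37   0.004] [ 0.486 -0.39   0.001] [ 0.502 -0.352  0.013]
top yel [406 260   4   2   5] [407.4 260.4] [ 0.49  -0.413  0.003] [ 0.486 -0.418  0.002] [ 0.49  -0.41   0.007]
top yel [389 262   3   5   6] [389.7 264.3] [ 0.474 -0.355  0.005] [ 0.469 -0.359  0.004] [ 0.482 -0.352  0.009]
top yel [410 262   3
[... 1485 characters left out ...]
9 0.022 0.046] [ 0.389 -0.006 -0.002] [0.472 0.032 0.052]
scene yel [355 241  10  15  81] [358.8 248.1] [0.554 0.203 0.092] [ 0.46   0.179 -0.003] [1.243 0.326 1.151]
scene yel [364 255   7   7  22] [367. 258.] [0.524 0.227 0.022] [0.51  0.222 0.017] [0.538 0.233 0.028]
scene yel [356 266   6   8  20] [358.5 269.5] [0.571 0.22  0.023] [0.559 0.216 0.018] [0.585 0.225 0.026]
scene yel [434 267  15  14 161] [441.1 273.4] [0.489 0.429 0.04 ] [0.467 0.408 0.034] [0.512 0.449 0.048]
scene yel [387 383  27  11 156] [400.  386.4] [0.835 0.423 0.051] [ 0.797  0.402 -0.003] [0.851 0.457 0.057]
scene yel [356 384  26   8 154] [368.8 387.1] [0.87  0.359 0.051] [ 0.836  0.326 -0.001] [1.243 0.388 1.151]
```

View pics/c0.png

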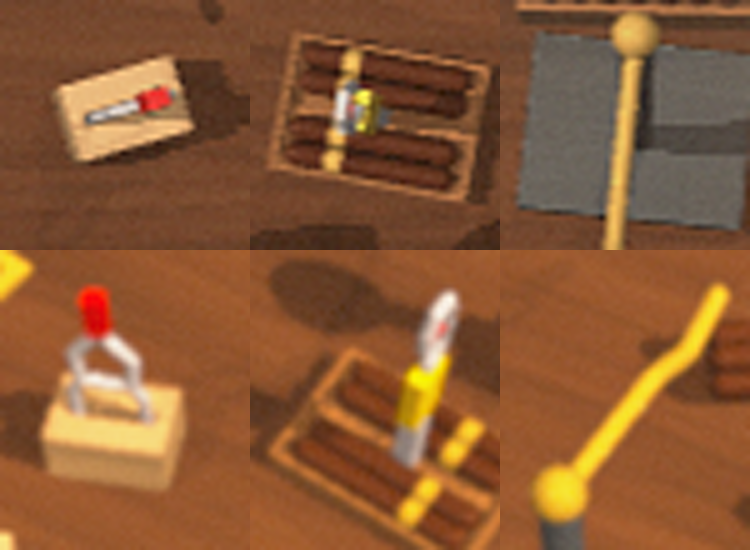

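The crops show the link upright in its rest with red block and eye, the carrier's mast, yellow block and hook leaning only by perspective, and the brass hook running from ball towards the robot. Now the exact poses.

```bash
cat > meas.py <<'E'
from h import *
ms={n:arm.camera_model(n) for n in("top","scene")}
m=ms["top"]
A=np.load("top0.npz");B=np.load("scene0.npz")
P=pts(A["d"],m);Ps=pts(B["d"],ms["scene"])
hsv=cv2.cvtColor(A["im"],cv2.COLOR_BGR2HSV).astype(int);H,S,V=[hsv[...,i] for i in range(3)]
hs=cv2.cvtColor(B["im"],cv2.COLOR_BGR2HSV).astype(int)
print("table noise",P[300:330,350:380,2].mean(),P[300:330,350:380,2].std())
def blob(M,u0,u1,v0,v1,z,nm,close=3):
    W=np.zeros(M.shape,np.uint8);W[v0:v1,u0:u1]=M[v0:v1,u0:u1]*255
    W=cv2.morphologyEx(W,cv2.MORPH_CLOSE,np.ones((close,close)))
    c=max(cv2.findContours(W,0,cv2.CHAIN_APPROX_NONE)[0],key=cv2.contourArea)
    h=cv2.convexHull(c)[:,0,:].astype(float)
    w=np.array([onz(m,u,v,z)[:2] for u,v in h])
    r=cv2.minAreaRect((w*1000).astype(np.float32)); 
    print(nm,"ctr",np.round(r[0],1),"size",np.round(r[1],1),"ang",round(r[2],2)); return r
blob(P[...,2]>0.02,325,375,218,252,0.038,"rest-depth")
blob((V>150)&(S<150)&(S>40),325,375,218,255,0.038,"rest-col")
blob(P[...,2]>0.007,190,250,215,265,0.014,"tray-depth")
blob(P[...,2]>0.006,240,310,148,200,0.012,"base-depth",5)
blob((S<70)&(V<130),240,310,148,200,0.012,"base-col",7)
# hook: scene+top brass points high
for n,Q,X in(("top",P,hsv),("scene",Ps,hs)):
    h,s,v=[X[...,i] for i in range(3)]
    M=(h>14)&(h<34)&(s>90)&(v>90)&(Q[...,2]>0.24)&(Q[...,2]<0.33)&(abs(Q[...,1])<0.1)
    q=Q[M]; print(n,len(q))
    for x0 in np.arange(0.58,0.76,0.012):
        k=(q[:,0]>=x0)&(q[:,0]<x0+.012)
        if k.sum(): print(round(x0+.006,3),k.sum(),np.median(q[k],0).round(4),q[k].std(0).round(4))
    np.save(n+"hook",q)
E
python3 meas.py
```

```text
table noise 0.0037472981901152226 0.07918002194699186
rest-depth ctr [ 563.4 -219.3] size [50.3 81.9] ang 17.61
rest-col ctr [ 562.9 -216.3] size [50.4 79.2] ang 16.87
tray-depth ctr [542.  201.3] size [147.7  94.1] ang 80.76
base-depth ctr [769.8   6.2] size [172.8 184.6] ang 1.24
base-col ctr [761.3  20.8] size [148.5 119.7] ang 84.98
top 241
0.622 16 [0.6216 0.0322 0.2896] [0.0034 0.0028 0.0017]
0.634 12 [0.6345 0.0312 0.2827] [0.0032 0.0022 0.002 ]
0.646 16 [0.6458 0.0302 0.2783] [0.0032 0.003  0.0023]
0.658 16 [0.6573 0.029  0.2827] [0.0036 0.0025 0.0027]
0.67 20 [0.67   0.0279 0.2874] [0.0037 0.003  0.0024]
0.682 14 [0.6825 0.0268 0.291 ] [0.0033 0.0024 0.0024]
0.694 19 [0.6935 0.0245 0.2907] [0.0037 0.003  0.0019]
0.706 13 [0.7062 0.0246 0.2906] [0.0035 0.0021 0.0026]
0.718 19 [0.7179 0.0224 0.2898] [0.0036 0.003  0.0027]
0.73 12 [0.7286 0.0225 0.2913] [0.0027 0.0026 0.0027]
0.742 22 [0.7435 0.0214 0.2918] [0.0036 0.0039 0.0031]
0.754 45 [0.753  0.0203 0.2998] [0.0034 0.0067 0.0094]
0.766 17 [0.7633 0.0231 0.2986] [0.0024 0.0055 0.0026]
scene 315
0.61 1 [0.6138 0.0345 0.2859] [0. 0. 0.]
0.622 20 [0.6226 0.0333 0.2898] [0.0036 0.0027 0.0027]
0.634 22 [0.6345 0.0324 0.2835] [0.0034 0.003  0.0032]
0.646 19 [0.6448 0.0319 0.2786] [0.0034 0.0027 0.0024]
0.658 14 [0.6573 0.0312 0.2816] [0.0032 0.0028 0.003 ]
0.67 15 [0.6686 0.03   0.2876] [0.0032 0.0027 0.0028]
0.682 17 [0.6814 0.0288 0.2906] [0.0031 0.0027 0.0017]
0.694 21 [0.6939 0.0276 0.2909] [0.0036 0.0027 0.0018]
0.706 19 [0.706  0.026  0.2905] [0.0033 0.0029 0.0021]
0.718 19 [0.7182 0.0255 0.2902] [0.003  0.0028 0.0018]
0.73 23 [0.7311 0.0243 0.2908] [0.004  0.0027 0.0024]
0.742 12 [0.7413 0.0229 0.292 ] [0.0027 0.0025 0.0022]
0.754 48 [0.7557 0.0241 0.3   ] [0.0033 0.0068 0.0054]
0.766 61 [0.7654 0.0226 0.2957] [0.0027 0.0061 0.0054]
```

Dip ≈ (0.646, 0.031), stand yaw ≈ −5° (the base's centre agrees). Next, the red block and the carrier's mast by crossing rays from both views.

```bash
cat > meas2.py <<'E'
from h import *
import sys
ms={n:arm.camera_model(n) for n in("top","scene")}
D={n:np.load(f"{n}0.npz") for n in ms}; P={n:pts(D[n]["d"],ms[n]) for n in ms}
HS={n:cv2.cvtColor(D[n]["im"],cv2.COLOR_BGR2HSV).astype(int) for n in ms}
def cross(a,b):
    (o1,r1),(o2,r2)=ray(ms["top"],*a),ray(ms["scene"],*b)
    k=np.linalg.lstsq(np.stack([r1,-r2],1),o2-o1,rcond=None)[0]
    p,q=o1+k[0]*r1,o2+k[1]*r2; return ((p+q)/2).round(4),np.linalg.norm(p-q).round(4)
print("red",cross((355.5,234.6),(223.7,187)))
print("red z.141",onz(ms["top"],355.5,234.6,.141).round(4),onz(ms["scene"],223.7,187,.133).round(4))
def sl(nm,c,r,zs):
    for n in ms:
        q=P[n].reshape(-1,3); hh=HS[n].reshape(-1,3)
        k0=(np.hypot(q[:,0]-c[0],q[:,1]-c[1])<r)
        for a,b in zip(zs[:-1],zs[1:]):
            k=k0&(q[:,2]>=a)&(q[:,2]<b)
            if k.sum(): print(nm,n,a,k.sum(),q[k].mean(0).round(4),"x",q[k,0].min().round(3),q[k,0].max().round(3),"y",q[k,1].min().round(3),q[k,1].max().round(3))
sl("link",(.563,-.217),.05,[.042,.06,.075,.09,.105,.12,.13,.14,.16])
sl("car",(.547,.2),.035,[.03,.05,.07,.09,.1,.112,.125,.14,.15,.158,.175])
# tray by colour-free contour on scene+top edges: fit tray rim points z 8..18mm
for n in ms:
    q=P[n].reshape(-1,3); k=(np.abs(q[:,0]-.543)<.09)&(np.abs(q[:,1]-.2)<.11)&(q[:,2]>.009)&(q[:,2]<.028)
    r=cv2.minAreaRect((q[k,:2]*1000).astype(np.float32)); print("tray",n,k.sum(),np.round(r[0],1),np.round(r[1],1),round(r[2],2),q[k].mean(0).round(4))
    W=(q[:,2]>.009).reshape(420,560)
    Z=D[n]["im"]
E
python3 meas2.py
```

```text
red (array([ 0.5624, -0.2181,  0.1357]), np.float64(0.0003))
red z.141 [ 0.5621 -0.217   0.141 ] [ 0.5607 -0.2197  0.133 ]
link top 0.042 22 [ 0.5627 -0.2093  0.0446] x 0.534 0.592 y -0.246 -0.182
link top 0.06 4 [ 0.556  -0.1974  0.0675] x 0.555 0.558 y -0.2 -0.195
link top 0.075 2 [ 0.5561 -0.1999  0.0816] x 0.554 0.558 y -0.201 -0.199
link top 0.09 10 [ 0.5599 -0.2091  0.1002] x 0.554 0.57 y -0.235 -0.198
link top 0.105 9 [ 0.5596 -0.2097  0.1119] x 0.556 0.565 y -0.214 -0.204
link top 0.12 3 [ 0.5597 -0.2126  0.124 ] x 0.556 0.562 y -0.216 -0.21
link top 0.13 2 [ 0.561  -0.2119  0.1362] x 0.558 0.564 y -0.213 -0.211
link top 0.14 21 [ 0.563  -0.2181  0.1478] x 0.557 0.569 y -0.226 -0.211
link scene 0.042 26 [ 0.5653 -0.2137  0.0471] x 0.547 0.596 y -0.24 -0.178
link scene 0.06 40 [ 0.5641 -0.2164  0.0693] x 0.556 0.574 y -0.239 -0.193
link scene 0.075 18 [ 0.5648 -0.2172  0.082 ] x 0.557 0.572 y -0.237 -0.197
link scene 0.09 21 [ 0.5626 -0.2133  0.0969] x 0.553 0.572 y -0.239 -0.197
link scene 0.105 24 [ 0.5646 -0.2168  0.1104] x 0.554 0.571 y -0.233 -0.204
link scene 0.12 13 [ 0
[... 989 characters left out ...]
94 0.209
car scene 0.07 27 [0.5518 0.2029 0.0806] x 0.534 0.559 y 0.194 0.209
car scene 0.09 14 [0.5508 0.2027 0.0951] x 0.53 0.559 y 0.195 0.209
car scene 0.1 31 [0.5485 0.2019 0.1054] x 0.534 0.558 y 0.195 0.209
car scene 0.112 16 [0.5418 0.2031 0.1168] x 0.534 0.558 y 0.199 0.207
car scene 0.125 8 [0.538  0.2034 0.1328] x 0.533 0.555 y 0.195 0.207
car scene 0.14 13 [0.5472 0.2023 0.1448] x 0.534 0.56 y 0.197 0.207
car scene 0.15 9 [0.5489 0.2023 0.1543] x 0.53 0.561 y 0.196 0.207
car scene 0.158 25 [0.5485 0.2011 0.1648] x 0.539 0.561 y 0.197 0.206
tray top 819 [544.2 200.8] [130.7  90.1] 80.82 [0.5429 0.1991 0.0194]
tray scene 1002 [544.3 201.1] [131.4  96.1] 81.23 [0.551  0.2032 0.019 ]
```

```bash
cat >> h.py <<'E'
def Rt(yaw,tilt=0):
    # tool y along local y; z pointing down, tilted by tilt deg towards local +x
    a,t=np.radians(yaw),np.radians(tilt); c,s=np.cos(a),np.sin(a)
    y=np.array([-s,c,0]); z=np.array([c*np.sin(t),s*np.sin(t),-np.cos(t)]); return np.stack([np.cross(y,z),y,z],1)
def go(p,yaw,tilt=0):
    s=st(); w,x,y,z=s["orientation"]; C=R.from_quat([x,y,z,w]).as_matrix(); T=Rt(yaw,tilt)
    print("shift cm now-axes",((np.array(p)-s["tool_pos"])@C*100).round(2),"target-axes",((np.array(p)-s["tool_pos"])@T*100).round(2),"turn deg",np.degrees(R.from_matrix(C.T@T).as_rotvec()).round(2))
    print("q",s["qpos"].round(2)); return s
E
python3 -c "
from h import *
go((.563,-.2175,.24),17)"
```

```text
0.1 [0.1609 0.4994 0.2401] [-2.000e-04  1.553e-01  9.879e-01 -7.000e-04] F [-0.09  0.06 -0.1 ] gap 0.09175594836256297 ff 0.0
shift cm now-axes [-60.26 -55.89   0.08] target-axes [-1.749e+01 -8.031e+01  1.000e-02] turn deg [-7.000e-02 -3.000e-02 -3.487e+01]
q [ 1.11  0.34  1.52 -0.    1.28 -0.15]
```

>>> step_arm:
  rows:
    - [[0,0,0,0,0,-7],[0,0,0,0,0,-7],[0,0,0,0,0,-7],[0,0,0,0,0,-7],[0,0,0,0,0,-7],[-0.9,-2,0,0,0,0],[-0.9,-4,0,0,0,0],[-0.9,-4,0,0,0,0],[-0.9,-4,0,0,0,0],[-0.9,-4,0,0,0,0]]
  fingers: 55

```text
t: 1.1
tool_pos: [0.2574, 0.3394, 0.2405]
orientation: [-0.0, -0.149, 0.989, -0.0]
contact_force: [0.5, -0.3, -0.9]
finger_gap: 0.0505
finger_force: 0.0
```

```bash
python3 -c "
from h import *
go((.563,-.2175,.24),17)"
```

```text
1.1 [0.2574 0.3394 0.2405] [-2.000e-04 -1.493e-01  9.888e-01 -1.000e-04] F [ 0.45 -0.3  -0.87] gap 0.05051133433041006 ff 0.0
shift cm now-axes [-1.276e+01 -6.223e+01  6.000e-02] target-axes [-1.294e+01 -6.220e+01  5.000e-02] turn deg [-0.01 -0.02  0.17]
q [ 0.74  0.16  1.77 -0.    1.21 -1.13]
```

>>> step_arm:
  rows:
    - [[-0.8,-4,0,0,0,0],[-0.8,-4,0,0,0,0],[-0.8,-4,0,0,0,0],[-0.8,-4,0,0,0,0],[-0.8,-4,0,0,0,0],[-0.8,-4,0,0,0,0],[-0.8,-4,0,0,0,0],[-0.8,-4,0,0,0,0],[-0.8,-4,0,0,0,0],[-0.8,-4,0,0,0,0]]

```text
t: 2.1
tool_pos: [0.4517, -0.0194, 0.2405]
orientation: [-0.0, -0.149, 0.989, 0.0]
contact_force: [0.3, 0.8, -0.4]
finger_gap: 0.0504
finger_force: 0.0
```

>>> step_arm:
  rows:
    - [[-0.8,-4,0,0,0,0],[-0.8,-4,0,0,0,0],[-0.8,-4,0,0,0,0],[-0.8,-3,0,0,0,0],[-0.6,-2,0,0,0,0],[0,0,0,0,0,0],[0,0,0,0,0,0]]

```text
t: 2.8
tool_pos: [0.5373, -0.1687, 0.24]
orientation: [-0.001, -0.149, 0.989, 0.001]
contact_force: [-0.3, 0.9, -0.4]
finger_gap: 0.0503
finger_force: 0.0
```

```bash
python3 -c "
from h import *
go((.563,-.2175,.131),17)"
```

```text
2.8 [ 0.5373 -0.1687  0.24  ] [-7.000e-04 -1.487e-01  9.889e-01  7.000e-04] F [-0.29  0.87 -0.36] gap 0.05034002630674791 ff 0.0
shift cm now-axes [-1.04 -5.44 10.89] target-axes [-1.03 -5.42 10.9 ] turn deg [ 0.09 -0.06  0.1 ]
q [-0.44  0.41  1.42  0.    1.31 -2.31]
```

>>> step_arm:
  rows:
    - [[-0.5,-2.7,0,0,0,0],[-0.5,-2.7,0,0,0,0],[0,0,2,0,0,0],[0,0,2,0,0,0],[0,0,2,0,0,0],[0,0,0,0,0,0],[0,0,0,0,0,0]]

```text
t: 3.5
tool_pos: [0.5631, -0.2167, 0.1813]
orientation: [-0.0, -0.149, 0.989, 0.0]
contact_force: [-1.0, -1.0, -0.1]
finger_gap: 0.0503
finger_force: 0.0
```

Run:
```python
from h import *
go((.563,-.2175,.131),17)
im,d,m=cam("scene"); u,v=map(int,proj(m,(.563,-.2175,.131)))
a=cv2.resize(im[v-40:v+40,u-40:u+40],None,fx=5,fy=5,interpolation=cv2.INTER_CUBIC)
im,d,m=cam("top"); u,v=map(int,proj(m,(.563,-.2175,.131)))
b=cv2.resize(im[v-40:v+40,u-40:u+40],None,fx=5,fy=5,interpolation=cv2.INTER_CUBIC)
cv2.imwrite("pics/g1.png",np.hstack([a,b]))
```

```text
3.5 [ 0.5631 -0.2167  0.1813] [-1.000e-04 -1.495e-01  9.888e-01  2.000e-04] F [-0.98 -0.96 -0.1 ] gap 0.05028481043543075 ff 0.0
shift cm now-axes [ 0.04 -0.08  5.03] target-axes [ 0.04 -0.08  5.03] turn deg [ 0.02 -0.    0.19]
q [-0.49  0.53  1.39  0.    1.22 -2.37]
```

View pics/g1.png

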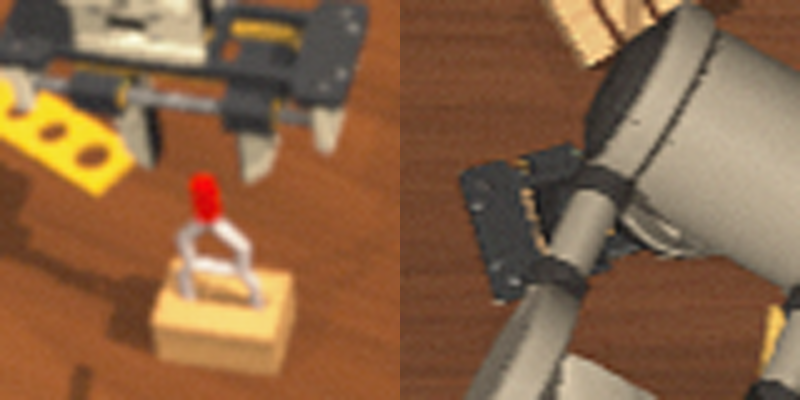

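The red block at (205,197) in the left crop lies midway between the fingers at (145,150) and (258,165). Descending and gripping.

>>> step_arm:
  rows:
    - [[0,0,1.5,0,0,0],[0,0,1.5,0,0,0],[0,0,1,0,0,0],[0,0,1,0,0,0],[0,0,0,0,0,0],[0,0,0,0,0,0]]

```text
t: 4.2
tool_pos: [0.5635, -0.2177, 0.1311]
orientation: [0.0, -0.149, 0.989, -0.0]
contact_force: [-0.8, 1.0, 0.5]
finger_gap: 0.0506
finger_force: 0.0
```

>>> step_arm:
  rows:
    - [[0,0,0,0,0,0],[0,0,0,0,0,0],[0,0,0,0,0,0],[0,0,0,0,0,0],[0,0,0,0,0,0],[0,0,0,0,0,0]]
  fingers: 0
  squeeze: 30

```text
t: 4.8
tool_pos: [0.5632, -0.2176, 0.1307]
orientation: [-0.0, -0.149, 0.989, 0.0]
contact_force: [0.4, 0.4, 0.8]
finger_gap: 0.0141
finger_force: 30.0
```

```bash
python3 -c "
from h import *
go((.563,-.2175,.131),17)"
```

```text
4.8 [ 0.5632 -0.2176  0.1307] [-0.000e+00 -1.490e-01  9.888e-01  1.000e-04] F [0.4  0.41 0.8 ] gap 0.014111954529162817 ff 29.994646310806274
shift cm now-axes [ 0.02  0.01 -0.03] target-axes [ 0.02  0.01 -0.03] turn deg [0.02 0.   0.13]
q [-0.5   0.58  1.45  0.    1.11 -2.37]
```

>>> step_arm:
  rows:
    - [[0,0,-1,0,0,0],[0,0,-2,0,0,0],[0,0,-3,0,0,0],[0,0,-4,0,0,0],[0,0,-4,0,0,0],[0,0,-3,0,0,0],[0,0,-2,0,0,0],[0,0,-1,0,0,0],[0,0,0,0,0,0]]

```text
t: 5.7
tool_pos: [0.5635, -0.2178, 0.3321]
orientation: [0.001, -0.149, 0.989, -0.001]
contact_force: [0.0, -0.4, -1.4]
finger_gap: 0.0136
finger_force: 30.0
```

>>> step_arm:
  rows:
    - [[0,0,0,0,0,5.5],[0,0,0,0,0,5.5],[0,0,0,0,0,5.5],[0,0,0,0,0,5.5],[0,0,0,0,0,0],[0,0,0,0,0,0]]

```text
t: 6.3
tool_pos: [0.563, -0.2175, 0.3295]
orientation: [-0.001, 0.041, 0.999, 0.001]
contact_force: [-0.0, -0.6, -2.1]
finger_gap: 0.0139
finger_force: 30.0
```

```bash
python3 -c "
from h import *
go((.575,.037,.329),-5)"
```

```text
6.3 [ 0.563  -0.2175  0.3295] [-1.000e-03  4.120e-02  9.991e-01  5.000e-04] F [-0.05 -0.58 -2.12] gap 0.013872048093515091 ff 29.987371265888214
shift cm now-axes [ 0.9  25.46  0.07] target-axes [ 1.02 25.46  0.05] turn deg [ 0.05 -0.11  0.28]
q [-0.5   0.45  1.12  0.    1.58 -1.98]
```

>>> step_arm:
  rows:
    - [[0.2,2,0,0,0,0],[0.2,3.5,0,0,0,0],[0.2,4,0,0,0,0],[0.2,4,0,0,0,0],[0.2,4,0,0,0,0],[0,4,0,0,0,0],[0,2.5,0,0,0,0],[0,1.4,0,0,0,0],[0,0,0,0,0,0],[0,0,0,0,0,0]]

```text
t: 7.3
tool_pos: [0.5747, 0.0358, 0.3306]
orientation: [-0.0, 0.042, 0.999, -0.0]
contact_force: [-0.7, -0.4, -0.8]
finger_gap: 0.0135
finger_force: 30.0
```

Run:
```python
from h import *
go((.575,.037,.329),-5)
s=go((.6465,.031,.329),-5)
im,d,m=cam("scene"); P=pts(d,m); hsv=cv2.cvtColor(im,cv2.COLOR_BGR2HSV).astype(int)
q=s["tool_pos"]
k=(np.abs(P[...,0]-q[0])<.03)&(np.abs(P[...,1]-q[1])<.04)&(P[...,2]>.19)&(P[...,2]<.32)
for a in np.arange(.19,.32,.015):
    j=k&(P[...,2]>=a)&(P[...,2]<a+.015)
    if j.sum(): x=P[j]; print(round(a,3),j.sum(),x.mean(0).round(4),x.min(0).round(3),x.max(0).round(3))
u,v=map(int,proj(m,(.61,.035,.27)))
cv2.imwrite("pics/h1.png",cv2.resize(im[v-45:v+45,u-50:u+50],None,fx=6,fy=6,interpolation=cv2.INTER_CUBIC))
```

```text
7.3 [0.5747 0.0358 0.3306] [-1.000e-04  4.220e-02  9.991e-01 -3.000e-04] F [-0.73 -0.4  -0.78] gap 0.01354419092499732 ff 29.987038671970367
shift cm now-axes [-0.02  0.12  0.16] target-axes [-0.02  0.12  0.16] turn deg [-0.03 -0.01  0.17]
q [-0.07  0.39  1.21 -0.    1.54 -1.56]
7.3 [0.5747 0.0358 0.3306] [-1.000e-04  4.220e-02  9.991e-01 -3.000e-04] F [-0.73 -0.4  -0.78] gap 0.01354419092499732 ff 29.987038671970367
shift cm now-axes [-7.2   0.13  0.16] target-axes [-7.2   0.15  0.16] turn deg [-0.03 -0.01  0.17]
q [-0.07  0.39  1.21 -0.    1.54 -1.56]
0.205 31 [0.5748 0.0334 0.2156] [0.571 0.015 0.211] [0.579 0.053 0.22 ]
0.22 21 [0.5761 0.0445 0.226 ] [0.572 0.016 0.22 ] [0.581 0.062 0.234]
0.235 21 [0.5759 0.0389 0.2426] [0.572 0.013 0.235] [0.58  0.062 0.249]
0.25 26 [0.5753 0.0401 0.2573] [0.572 0.013 0.25 ] [0.578 0.062 0.264]
0.265 55 [0.5757 0.0372 0.2719] [0.571 0.015 0.266] [0.581 0.058 0.279]
0.28 25 [0.5758 0.0396 0.2876] [0.571 0.017 0.281] [0.58  0.058 0.295]
0.295 36 [0.5757 0.039  0.3021] [0.571 0.017 0.295] [0.58  0.056 0.31 ]
0.31 8 [0.5804 0.0348 0.3166] [0.576 0.024 0.312] [0.585 0.046 0.319]
```

View pics/h1.png

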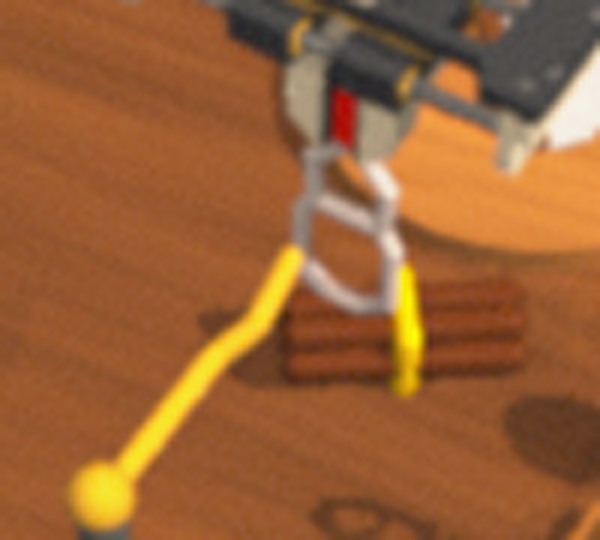

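The link hangs straight in the gripper; its eye (345,170) is in line with the hook tip (295,255) along the hook's axis. Threading along +x of the stand.

>>> step_arm:
  rows:
    - [[-1,0.1,0,0,0,0],[-1,0,0,0,0,0],[-1,0,0,0,0,0],[-1,0,0,0,0,0],[-0.8,0,0.2,0,0,0],[-0.8,0,0.2,0,0,0],[-0.8,0,0.2,0,0,0],[-0.8,0,0.2,0,0,0],[0,0,0,0,0,0],[0,0,0,0,0,0]]

```text
t: 8.35
tool_pos: [0.6466, 0.0312, 0.3224]
orientation: [-0.0, 0.042, 0.999, 0.0]
contact_force: [0.4, -0.9, -1.2]
finger_gap: 0.0137
finger_force: 30.0
```

Run:
```python
from h import *
go((.6465,.031,.304),-5)
```

```text
8.35 [0.6466 0.0312 0.3224] [-3.000e-04  4.240e-02  9.991e-01  0.000e+00] F [ 0.39 -0.9  -1.18] gap 0.013743645863366417 ff 29.987250566482544
shift cm now-axes [ 0.01 -0.02  1.84] target-axes [ 0.01 -0.02  1.84] turn deg [ 0.   -0.03  0.14]
q [-0.07  0.54  0.98  0.    1.62 -1.56]
```

>>> step_arm:
  rows:
    - [[0,0,0.5,0,0,0],[0,0,0.4,0,0,0],[0,0,0.3,0,0,0],[0,0,0.2,0,0,0],[0,0,0.2,0,0,0],[0,0,0,0,0,0],[0,0,0,0,0,0]]

```text
t: 9.05
tool_pos: [0.6466, 0.0312, 0.3068]
orientation: [0.0, 0.042, 0.999, 0.0]
contact_force: [0.1, 0.5, -1.4]
finger_gap: 0.0136
finger_force: 30.0
```

>>> step_arm:
  rows:
    - [[0,0,0.1,0,0,0],[0,0,0,0,0,0],[0,0,0,0,0,0]]

```text
t: 9.35
tool_pos: [0.6468, 0.0311, 0.3059]
orientation: [0.0, 0.042, 0.999, -0.0]
contact_force: [0.5, -1.0, -2.2]
finger_gap: 0.0138
finger_force: 30.0
```

>>> step_arm:
  rows:
    - [[0,0,0.1,0,0,0],[0,0,0,0,0,0],[0,0,0,0,0,0]]

```text
t: 9.65
tool_pos: [0.6469, 0.0308, 0.3051]
orientation: [0.001, 0.043, 0.999, -0.0]
contact_force: [1.8, -1.7, 1.7]
finger_gap: 0.0137
finger_force: 30.0
```

>>> step_arm:
  rows:
    - [[0,0,0,0,0,0],[0,0,0,0,0,0],[0,0,0,0,0,0],[0,0,0,0,0,0],[0,0,0,0,0,0]]
  fingers: 50

```text
t: 10.15
tool_pos: [0.6466, 0.0313, 0.3046]
orientation: [-0.0, 0.042, 0.999, 0.0]
contact_force: [0.8, -0.1, -0.1]
finger_gap: 0.0449
finger_force: 0.0
```

>>> step_arm:
  rows:
    - [[0,0,-1,0,0,0],[0,0,-2,0,0,0],[0,0,-2,0,0,0],[0,0,-2,0,0,0],[0,0,-1,0,0,0],[4,0,0,0,0,0],[4,0,0,0,0,0],[4,0,0,0,0,0],[3,0,0,0,0,0],[0,0,0,0,0,0]]

```text
t: 11.15
tool_pos: [0.4942, 0.0445, 0.3862]
orientation: [0.0, 0.042, 0.999, 0.0]
contact_force: [0.0, 1.0, 0.7]
finger_gap: 0.0463
finger_force: 0.0
```

```bash
cat > look.py <<'E'
from h import *
import sys
st(); out=[]
for n in("scene","top"):
    im,d,m=cam(n); np.savez(n+"1.npz",im=im,d=d); P=pts(d,m)
    u,v=map(int,proj(m,(.64,.03,.24)))
    out.append(cv2.resize(im[v-40:v+40,u-32:u+32],None,fx=6,fy=6,interpolation=cv2.INTER_CUBIC))
    k=(np.abs(P[...,0]-.6465)<.02)&(np.abs(P[...,1]-.031)<.035)
    for a in np.arange(.165,.33,.015):
        j=k&(P[...,2]>=a)&(P[...,2]<a+.015)
        if j.sum(): x=P[j]; print(n,round(a,3),j.sum(),x.mean(0).round(4),x.min(0).round(3),x.max(0).round(3))
cv2.imwrite(sys.argv[1],np.hstack(out))
E
python3 look.py pics/l1.png
```

```text
11.15 [0.4942 0.0445 0.3862] [5.000e-04 4.210e-02 9.991e-01 1.000e-04] F [0.04 1.01 0.68] gap 0.046291931919901566 ff 0.0
scene 0.18 41 [0.6449 0.0273 0.1888] [0.64  0.003 0.182] [0.649 0.05  0.194]
scene 0.195 20 [0.6457 0.0222 0.202 ] [0.642 0.004 0.196] [0.65  0.051 0.21 ]
scene 0.21 11 [0.648  0.0426 0.2162] [0.644 0.007 0.212] [0.651 0.053 0.223]
scene 0.225 15 [0.6487 0.0484 0.2331] [0.645 0.031 0.226] [0.651 0.053 0.24 ]
scene 0.24 34 [0.6478 0.0348 0.2447] [0.642 0.019 0.241] [0.653 0.049 0.254]
scene 0.255 25 [0.6487 0.0353 0.263 ] [0.644 0.011 0.255] [0.653 0.051 0.27 ]
scene 0.27 60 [0.6491 0.0315 0.2787] [0.627 0.009 0.27 ] [0.666 0.046 0.284]
scene 0.285 27 [0.651  0.032  0.2916] [0.628 0.024 0.285] [0.666 0.039 0.299]
scene 0.3 27 [0.6522 0.0347 0.3076] [0.644 0.027 0.3  ] [0.656 0.04  0.315]
scene 0.315 33 [0.6497 0.033  0.3207] [0.643 0.026 0.316] [0.656 0.04  0.325]
top 0.18 27 [0.6434 0.0236 0.1888] [0.64  0.001 0.181] [0.649 0.044 0.195]
top 0.195 8 [0.6422 0.0266 0.2024] [0.639 0.004 0.195] [0.647 0.05  0.21 ]
top 0.21 5 [0.642  0.0206 0.2184] [0.639 0.001 0.212] [0.644 0.049 0.222]
top 0.225 10 [0.6441 0.0233 0.2336] [0.641 0.002 0.229] [0.648 0.052 0.24 ]
top 0.24 18 [0.6437 0.0247 0.2449] [0.641 0.007 0.241] [0.647 0.046 0.251]
top 0.255 11 [0.6455 0.0281 0.2651] [0.642 0.008 0.257] [0.651 0.051 0.27 ]
top 0.27 40 [0.6452 0.0284 0.279 ] [0.63  0.01  0.272] [0.666 0.048 0.284]
top 0.285 20 [0.6445 0.0287 0.2891] [0.627 0.021 0.285] [0.665 0.037 0.297]
top 0.3 6 [0.6425 0.0302 0.3073] [0.641 0.026 0.303] [0.643 0.036 0.313]
top 0.315 29 [0.6485 0.032  0.3208] [0.643 0.026 0.316] [0.655 0.039 0.325]
```

View pics/l1.png

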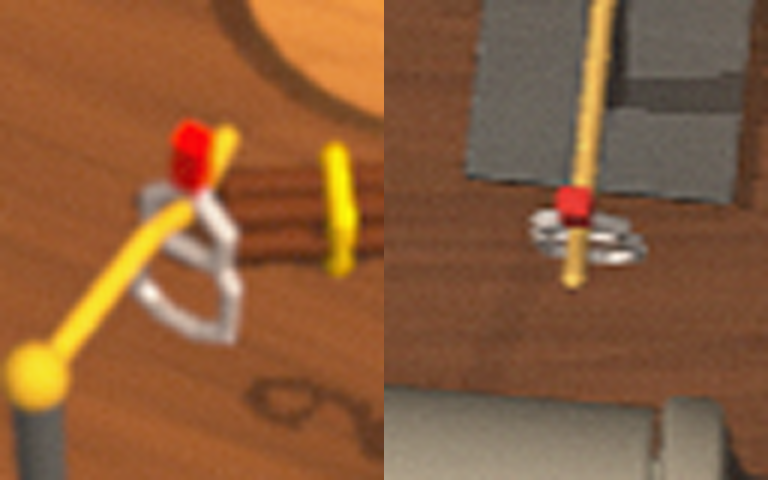

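The link hangs on the brass bar in the dip; red block above it at (192,155) in the left crop, lower loop at (185,310). Its underside is at about 181–182 mm as expected. Now the carrier grasp pose.

Run:
```python
from h import *
go((.473,.2123,.1305),-9,51)
```

```text
11.25 [0.4972 0.0439 0.3855] [9.000e-04 4.240e-02 9.991e-01 0.000e+00] F [-0.21  0.38  0.48] gap 0.045550119214352085 ff 0.0
shift cm now-axes [ 3.89 16.57 25.5 ] target-axes [22.98 16.25 12.14] turn deg [  1.85 -50.87   3.86]
q [-0.07  0.22  1.3   0.    1.62 -1.55]
```

>>> step_arm:
  rows:
    - [[0,0,0,0.3,-8.5,0.65],[0,0,0,0.3,-8.5,0.65],[0,0,0,0.3,-8.5,0.65],[0,0,0,0.3,-8.5,0.65],[0,0,0,0.3,-8.5,0.65],[0,0,0,0.3,-8.5,0.65],[0,0,0,0,0,0],[0,0,0,0,0,0]]

```text
t: 12.05
tool_pos: [0.498, 0.0437, 0.3852]
orientation: [0.428, 0.071, 0.9, -0.034]
contact_force: [-0.1, 0.3, 0.8]
finger_gap: 0.0458
finger_force: 0.0
```

Run:
```python
from h import *
go((.473,.2123,.1305),-9,51)
```

```text
12.05 [0.498  0.0437 0.3852] [ 0.4279  0.0711  0.9004 -0.0337] F [-0.13  0.26  0.76] gap 0.04579576772130892 ff 0.0
shift cm now-axes [22.97 16.25 12.12] target-axes [23.   16.26 12.06] turn deg [-0.02 -0.17 -0.02]
q [ 0.02 -0.17  2.01 -0.32  0.45 -1.17]
```

>>> step_arm:
  rows:
    - [[1.5,1,0.8,0,0,0],[2.3,1.6,1.2,0,0,0],[2.3,1.6,1.2,0,0,0],[2.3,1.6,1.2,0,0,0],[2.3,1.6,1.2,0,0,0],[2.3,1.6,1.2,0,0,0],[2.3,1.6,1.2,0,0,0],[2.3,1.6,1.2,0,0,0],[2.3,1.6,1.2,0,0,0],[0,0,0,0,0,0]]

```text
t: 13.05
tool_pos: [0.4788, 0.1647, 0.248]
orientation: [0.376, 0.068, 0.924, -0.017]
contact_force: [0.6, -0.4, 0.3]
finger_gap: 0.046
finger_force: 0.0
```

Run:
```python
from h import *
go((.473,.2123,.1305),-9,51)
```

```text
13.05 [0.4788 0.1647 0.248 ] [ 0.3759  0.0676  0.924  -0.0165] F [ 0.64 -0.37  0.27] gap 0.04601772400073048 ff 0.0
shift cm now-axes [9.14 4.4  7.64] target-axes [9.96 4.61 6.37] turn deg [ 1.6  -6.81 -0.12]
q [ 0.38  0.08  2.12 -0.99  0.41 -0.22]
```

Joint 4 ran into its −1 limit. I'll fit a quick kinematic model to the poses logged so far and check which tilt/heading is feasible.

```bash
cat > kin.py <<'E'
from h import *
from scipy.optimize import least_squares
Q=np.array([[1.1130,.3427,1.5250,0,1.2754,-.1460],[.74,.16,1.77,0,1.21,-1.13],[-.44,.41,1.42,0,1.31,-2.31],[-.5,.58,1.45,0,1.11,-2.37],[-.5,.45,1.12,0,1.58,-1.98],[-.07,.54,.98,0,1.62,-1.56],[-.07,.22,1.3,0,1.62,-1.55],[.02,-.17,2.01,-.32,.45,-1.17],[.38,.08,2.12,-.99,.41,-.22]])
X=np.array([[.1609,.4993,.24],[.2574,.3394,.2405],[.5373,-.1687,.24],[.5632,-.2176,.1307],[.563,-.2175,.3295],[.6466,.0312,.3224],[.4972,.0439,.3855],[.498,.0437,.3852],[.4788,.1647,.248]])
Rz=lambda a:R.from_euler("z",a).as_matrix(); Ry=lambda a:R.from_euler("y",a).as_matrix()
def fk(q,p):
    h,ax,ay,L1,a2,L2,Lt,b=p
    A=Rz(q[0]);B=Ry(q[1]);C=Ry(q[1]+q[2]);W=C@Rz(q[3])@Ry(q[4])
    x=A@(np.array([ax,ay,h])+B@[0,0,L1]+C@([a2,0,L2]+Rz(q[3])@Ry(q[4])@np.array([b,0,Lt])))
    return x,A@W@Rz(q[5]+b0)
b0=0
f=least_squares(lambda p:np.concatenate([fk(q,p)[0]-x for q,x in zip(Q,X)]),[.2,0,.07,.4,0,.4,.2,0])
PR=f.x
# tool roll offset from start pose
T0=R.from_quat([.1553,.9879,-.0007,-.0002]).as_matrix(); G=fk(Q[0],PR)[1].T@T0; b0=np.arctan2(G[1,0],G[0,0])
LO=np.array([-2.53,-.77,.04,-1,.28,-3.11]);HI=np.array([2.53,2.02,2.7,4.14,2.66,3.11])
def ik(p,yaw,tilt,q0):
    T=Rt(yaw,tilt)
    def e(q):
        x,r=fk(q,PR); return np.concatenate([(x-p)*5,R.from_matrix(r.T@T).as_rotvec()])
    g=least_squares(e,np.clip(q0,LO+1e-3,HI-1e-3),bounds=(LO,HI)); return g.x,np.linalg.norm(g.fun)
if __name__=="__main__":
    print(PR.round(3),"res mm",np.abs(f.fun).max()*1000,"b0",b0)
    for i,qq in((7,[.4279,.0711,.9004,-.0337]),(8,[.3759,.0676,.924,-.0165])):
        print(np.degrees(R.from_matrix(fk(Q[i],PR)[1].T@R.from_quat(qq[1:]+qq[:1]).as_matrix()).magnitude()))
    for tilt in(43,45,48,51):
        for yaw in(-9,-4):
            a,t=np.radians(yaw),np.radians(tilt); z=np.array([np.cos(a)*np.sin(t),np.sin(a)*np.sin(t),-np.cos(t)])
            g=np.array([.538,.202,.077])+.005*z
            o=[]
            for back in(0,.04,.08):
                q,e=ik(g-back*z,yaw,tilt,Q[8]+[0,.3,-.3,.2,.1,0]); o.append((q[3].round(2),q[4].round(2),round(e,3)))
            q,e=ik(g+[0,0,.25],yaw,tilt,Q[8]); o.append(("lift",q[3].round(2),q[4].round(2),round(e,3)))
            print(tilt,yaw,o)
E
python3 kin.py
```

```text
[ 0.223 -0.005  0.077  0.512  0.048  0.382  0.309 -0.002] res mm 2.638762590048027 b0 1.5708521486350393
0.4804131916795882
0.09135560380569545
43 -9 [(np.float64(-1.0), np.float64(0.33), np.float64(0.199)), (np.float64(-1.0), np.float64(0.36), np.float64(0.176)), (np.float64(-1.0), np.float64(0.41), np.float64(0.148)), ('lift', np.float64(-0.66), np.float64(0.65), np.float64(0.0))]
43 -4 [(np.float64(-1.0), np.float64(0.28), np.float64(0.201)), (np.float64(-1.0), np.float64(0.28), np.float64(0.176)), (np.float64(-1.0), np.float64(0.3), np.float64(0.148)), ('lift', np.float64(-0.58), np.float64(0.58), np.float64(0.0))]
45 -9 [(np.float64(-1.0), np.float64(0.33), np.float64(0.233)), (np.float64(-1.0), np.float64(0.37), np.float64(0.211)), (np.float64(-1.0), np.float64(0.41), np.float64(0.184)), ('lift', np.float64(-0.74), np.float64(0.62), np.float64(0.0))]
45 -4 [(np.float64(-1.0), np.float64(0.28), np.float64(0.233)), (np.float64(-1.0), np.float64(0.28), np.float64(0.211)), (np.float64(-1.0), np.float64(0.29), np.float64(0.184)), ('lift', np.float64(-0.65), np.float64(0.54), np.floa
[... 279 characters left out ...]
np.float64(0.28), np.float64(0.283)), (np.float64(-1.0), np.float64(0.28), np.float64(0.263)), (np.float64(-1.0), np.float64(0.29), np.float64(0.239)), ('lift', np.float64(-0.79), np.float64(0.49), np.float64(0.0))]
51 -9 [(np.float64(-1.0), np.float64(0.34), np.float64(0.332)), (np.float64(-1.0), np.float64(0.38), np.float64(0.316)), (np.float64(-1.0), np.float64(0.43), np.float64(0.294)), ('lift', np.float64(-1.0), np.float64(0.56), np.float64(0.005))]
51 -4 [(np.float64(-1.0), np.float64(0.28), np.float64(0.332)), (np.float64(-1.0), np.float64(0.28), np.float64(0.315)), (np.float64(-1.0), np.float64(0.28), np.float64(0.294)), ('lift', np.float64(-0.96), np.float64(0.46), np.float64(0.0))]
```

```bash
cat > scan.py <<'E'
from kin import *
rng=np.random.default_rng(0)
def sols(p,yaw,tilt,n=14):
    S=[]
    for k in range(n):
        q0=np.array([rng.uniform(-.5,.8),rng.uniform(0,1.2),rng.uniform(.8,2.5),rng.uniform(-1,4.1),rng.uniform(.3,1.5),rng.uniform(-2.5,2.5)])
        q,e=ik(p,yaw,tilt,q0)
        if e<.004 and not any(np.abs(q-s).max()<.05 for s in S): S.append(q)
    return S
if __name__=="__main__":
    for tilt in(43,47,52):
        for yaw in(-9,0,10,20):
            a,t=np.radians(yaw),np.radians(tilt); z=np.array([np.cos(a)*np.sin(t),np.sin(a)*np.sin(t),-np.cos(t)])
            g=np.array([.538,.202,.077])+.005*z
            print(tilt,yaw,[s.round(2).tolist() for s in sols(g,yaw,tilt)])
    print("hang");
    for tilt in(43,47,52):
        for z0 in(.03,.065): print(tilt,z0,[s.round(2).tolist() for s in sols(np.array([.641,.031,z0+.077]),-5,tilt)])
E
python3 scan.py
```

```text
43 -9 []
43 0 [[0.35, 0.53, 2.15, 3.88, 0.35, 1.12]]
43 10 [[0.25, 0.52, 2.19, 3.31, 0.32, 1.47]]
43 20 [[0.15, 0.52, 2.2, 2.74, 0.34, 1.81]]
47 -9 [[0.44, 0.58, 2.14, 4.14, 0.51, 1.07]]
47 0 [[0.36, 0.56, 2.19, 3.74, 0.47, 1.27]]
47 10 [[0.26, 0.55, 2.23, 3.27, 0.46, 1.51]]
47 20 [[0.15, 0.55, 2.25, 2.82, 0.49, 1.72]]
52 -9 [[0.47, 0.62, 2.17, 4.01, 0.65, 1.23]]
52 0 [[0.38, 0.61, 2.24, 3.65, 0.64, 1.39]]
52 10 [[0.26, 0.6, 2.29, 3.25, 0.65, 1.53]]
52 20 [[0.13, 0.59, 2.3, 2.87, 0.67, 1.65]]
hang
43 0.03 []
43 0.065 []
47 0.03 []
47 0.065 []
52 0.03 [[-0.06, 0.55, 2.11, 3.19, 0.43, 1.54]]
52 0.065 [[-0.06, 0.47, 2.09, 3.2, 0.33, 1.53]]
```

```bash
cat > plan.py <<'E'
from kin import *
s=arm.get_state(); q=s["qpos"].copy(); print("q",q.round(3), "model err mm",((fk(q,PR)[0]-s["tool_pos"])*1000).round(1))
def rel(a,b):
    x,r=fk(a,PR); y,t=fk(b,PR); return ((y-x)@r*100).round(2),np.degrees(R.from_matrix(r.T@t).as_rotvec()).round(2)
# stage A: q2 back to raise the hand
def show(q):
    x,r=fk(q,PR); print(q.round(2),"tcp",x.round(3),"tip",(x+.014*r[:,2]).round(3),"z",r[:,2].round(2),"tilt",np.degrees(np.arccos(-r[2,2])).round(1),"y",r[:,1].round(2))
show(q)
for dq4 in np.arange(0,5.2,.6):
    p=q.copy(); p[3]+=dq4; show(p)
a=q.copy(); b=q.copy(); b[3]+=.145; print("roll row",rel(a,b))
a=np.array([.47,.62,2.17,4.01,.65,1.23-np.pi]); show(a)
a,t=np.radians(-9),np.radians(52); z=np.array([np.cos(a)*np.sin(t),np.sin(a)*np.sin(t),-np.cos(t)])
g=np.array([.538,.202,.077])+.005*z; q0=np.array([.47,.62,2.17,4.01,.65,1.23])
for up,back in((0,0),(0,.05),(0,.1),(.05,.1),(.1,.1),(.15,.1)):
    qq,e=ik(g-back*z+[0,0,up],-9,52,q0); print(up,back,round(e,4)); show(qq); q0=qq
E
python3 plan.py
```

```text
q [ 0.38   0.08   2.122 -0.992  0.408 -0.219] model err mm [-0.1  0.4  0.5]
[ 0.38  0.08  2.12 -0.99  0.41 -0.22] tcp [0.479 0.165 0.249] tip [0.488 0.164 0.239] z [ 0.69 -0.08 -0.72] tilt 44.2 y [0.14 0.99 0.02]
[ 0.38  0.08  2.12 -0.99  0.41 -0.22] tcp [0.479 0.165 0.249] tip [0.488 0.164 0.239] z [ 0.69 -0.08 -0.72] tilt 44.2 y [0.14 0.99 0.02]
[ 0.38  0.08  2.12 -0.39  0.41 -0.22] tcp [0.433 0.206 0.212] tip [0.441 0.207 0.2  ] z [ 0.54  0.05 -0.84] tilt 33.1 y [0.5  0.78 0.37]
[ 0.38  0.08  2.12  0.21  0.41 -0.22] tcp [0.403 0.271 0.206] tip [0.409 0.275 0.194] z [ 0.44  0.27 -0.86] tilt 31.2 y [0.79 0.34 0.52]
[ 0.38  0.08  2.12  0.81  0.41 -0.22] tcp [0.399 0.337 0.234] tip [0.405 0.344 0.224] z [ 0.43  0.48 -0.76] tilt 40.3 y [ 0.9  -0.18  0.4 ]
[ 0.38  0.08  2.12  1.41  0.41 -0.22] tcp [0.422 0.381 0.286] tip [0.429 0.389 0.278] z [ 0.51  0.62 -0.59] tilt 53.6 y [ 0.8  -0.59  0.06]
[ 0.38  0.08  2.12  2.01  0.41 -0.22] tcp [0.465 0.387 0.344] tip [0.474 0.396 0.338] z [ 0.65  0.65 -0.41] tilt 66.1 y [ 0.53 -0.76 -0.38]
[ 0.38  0.08  2.12  2.61  0.41 -0.22] tcp [0.512 0.354 0
[... 738 characters left out ...]
3 4.13 0.64 1.15] tcp [0.503 0.208 0.105] tip [0.514 0.206 0.096] z [ 0.78 -0.12 -0.62] tilt 52.0 y [0.16 0.99 0.  ]
0 0.1 0.0466
[0.58 0.43 2.31 4.14 0.65 1.17] tcp [0.465 0.211 0.133] tip [0.476 0.21  0.125] z [ 0.79 -0.09 -0.6 ] tilt 53.1 y [0.13 0.99 0.02]
0.05 0.1 0.1076
[0.55 0.3  2.31 4.14 0.58 1.09] tcp [0.465 0.208 0.18 ] tip [0.477 0.208 0.172] z [ 0.82 -0.04 -0.57] tilt 54.9 y [0.09 0.99 0.05]
0.1 0.1 0.1734
[0.51 0.18 2.31 4.14 0.5  1.02] tcp [0.467 0.206 0.226] tip [0.478 0.206 0.219] z [ 0.84  0.   -0.54] tilt 57.4 y [0.05 1.   0.08]
0.15 0.1 0.2422
[0.47 0.07 2.3  4.14 0.43 0.95] tcp [0.468 0.203 0.272] tip [0.48  0.204 0.265] z [ 0.87  0.05 -0.5 ] tilt 60.2 y [0.01 0.99 0.1 ]
```

Run:
```python
from kin import *
for n in("top","scene"):
    P=pts(np.load(f"{n}0.npz")["d"],arm.camera_model(n)).reshape(-1,3)
    k=(P[:,1]>.25)&(P[:,1]<.8)&(P[:,0]>.3)&(P[:,0]<.7)&(P[:,2]>.07)&(P[:,2]<.8)
    print(n,k.sum(),np.percentile(P[k],[1,5,50,99],axis=0).round(3).tolist())
# after roll: translate to pregrasp; joint path check
q0=np.array([.38,.08,2.122,3.94,.408,1.23])
def show(q):
    x,r=fk(q,PR); print(q.round(2),"tcp",x.round(3),"z",r[:,2].round(2),"tilt",np.degrees(np.arccos(-r[2,2])).round(1),"y",r[:,1].round(2))
show(q0)
a,t=np.radians(-9),np.radians(52); z=np.array([np.cos(a)*np.sin(t),np.sin(a)*np.sin(t),-np.cos(t)])
g=np.array([.538,.202,.077])+.005*z
print("carry")
q=np.array([.47,.62,2.17,4.01,.65,1.23])
for yaw,dx in((-9,(0,0,0)),(-9,(0,0,.03)),(-9,(0,0,.05)),(-5,(0,0,.06)),(0,(0,0,.07)),(0,(.03,-.09,.07)),(-2,(.055,-.165,.07)),(-5,(.055,-.165,.07)),(-5,(.1,-.17,.07)),(-5,(.1,-.17,.03))):
    q,e=ik(g+dx,yaw,52,q); print(yaw,dx,"err",round(e,4)); show(q)
```

```text
top 3816 [[0.345, 0.499, 0.077], [0.356, 0.512, 0.104], [0.431, 0.622, 0.12], [0.498, 0.739, 0.398]]
scene 5103 [[0.352, 0.502, 0.073], [0.374, 0.519, 0.091], [0.447, 0.599, 0.114], [0.502, 0.703, 0.394]]
[0.38 0.08 2.12 3.94 0.41 1.23] tcp [0.556 0.212 0.37 ] z [ 0.95  0.07 -0.32] tilt 71.4 y [0.03 0.96 0.29]
carry
-9 (0, 0, 0) err 0.0
[0.47 0.62 2.17 4.01 0.65 1.23] tcp [0.542 0.201 0.074] z [ 0.78 -0.12 -0.62] tilt 52.0 y [0.16 0.99 0.  ]
-9 (0, 0, 0.03) err 0.0
[0.47 0.54 2.16 4.1  0.59 1.12] tcp [0.542 0.201 0.104] z [ 0.78 -0.12 -0.62] tilt 52.0 y [0.16 0.99 0.  ]
-9 (0, 0, 0.05) err 0.0112
[0.46 0.5  2.16 4.14 0.57 1.06] tcp [0.542 0.201 0.123] z [ 0.78 -0.11 -0.61] tilt 52.3 y [0.15 0.99 0.01]
-5 (0, 0, 0.06) err 0.0
[0.43 0.46 2.18 4.05 0.51 1.06] tcp [0.542 0.201 0.134] z [ 0.79 -0.07 -0.62] tilt 52.0 y [0.09 1.   0.  ]
0 (0, 0, 0.07) err 0.0
[0.37 0.42 2.2  3.86 0.45 1.14] tcp [0.542 0.201 0.144] z [ 0.79 -0.   -0.62] tilt 52.0 y [ 0.  1. -0.]
0 (0.03, -0.09, 0.07) err 0.0
[0.1  0.41 2.23 3.34 0.41 1.45] tcp [0.572 0.111 0.144] z [ 0.79 -0.   -0.62] tilt 52.0 y [ 0.  1. -0.]
-2 (0.055, -0.165, 0.07) err 0.0
[-0.09  0.42  2.21  3.02  0.39  1.64] tcp [0.597 0.036 0.144] z [ 0.79 -0.03 -0.62] tilt 52.0 y [0.03 1.   0.  ]
-5 (0.055, -0.165, 0.07) err 0.0
[-0.06  0.42  2.2   3.21  0.39  1.53] tcp [0.597 0.036 0.144] z [ 0.79 -0.07 -0.62] tilt 52.0 y [ 0.09  1.   -0.  ]
-5 (0.1, -0.17, 0.07) err 0.0
[-0.06  0.47  2.09  3.2   0.32  1.53] tcp [0.642 0.031 0.144] z [ 0.79 -0.07 -0.62] tilt 52.0 y [ 0.09  1.   -0.  ]
-5 (0.1, -0.17, 0.03) err 0.0
[-0.06  0.56  2.11  3.19  0.44  1.54] tcp [0.642 0.031 0.104] z [ 0.79 -0.07 -0.62] tilt 52.0 y [ 0.09  1.   -0.  ]
```

Flipped-wrist branch (q4≈π, tilt 52°) is feasible throughout. Rolling joint 4 there with repeated circular rows.

>>> step_arm:
  rows:
    - [[1.7,0.5,-0.05,-0.7,3.2,7.6],[1.7,0.5,-0.05,-0.7,3.2,7.6],[1.7,0.5,-0.05,-0.7,3.2,7.6],[1.7,0.5,-0.05,-0.7,3.2,7.6],[1.7,0.5,-0.05,-0.7,3.2,7.6],[1.7,0.5,-0.05,-0.7,3.2,7.6],[1.7,0.5,-0.05,-0.7,3.2,7.6],[1.7,0.5,-0.05,-0.7,3.2,7.6]]

```text
t: 13.85
tool_pos: [0.4027, 0.2673, 0.2053]
orientation: [0.129, 0.507, 0.819, 0.234]
contact_force: [-0.3, -0.7, -0.2]
finger_gap: 0.0455
finger_force: 0.0
```

```bash
python3 -c "
from h import *
s=st();print(s['qpos'].round(3))"
```

```text
13.85 [0.4027 0.2673 0.2053] [0.1292 0.5073 0.8192 0.2342] F [-0.28 -0.72 -0.2 ] gap 0.04549988529898201 ff 0.0
[ 0.386  0.078  2.125  0.166  0.406 -0.211]
```

Tracks the model exactly (q4 = 0.17 as planned).

>>> step_arm:
  rows:
    - [[1.7,0.5,-0.05,-0.7,3.2,7.6],[1.7,0.5,-0.05,-0.7,3.2,7.6],[1.7,0.5,-0.05,-0.7,3.2,7.6],[1.7,0.5,-0.05,-0.7,3.2,7.6],[1.7,0.5,-0.05,-0.7,3.2,7.6],[1.7,0.5,-0.05,-0.7,3.2,7.6],[1.7,0.5,-0.05,-0.7,3.2,7.6],[1.7,0.5,-0.05,-0.7,3.2,7.6],[1.7,0.5,-0.05,-0.7,3.2,7.6],[1.7,0.5,-0.05,-0.7,3.2,7.6]]

```text
t: 14.85
tool_pos: [0.4348, 0.3903, 0.3087]
orientation: [-0.227, 0.809, 0.327, 0.432]
contact_force: [-0.3, 0.1, 0.1]
finger_gap: 0.0461
finger_force: 0.0
```

>>> step_arm:
  rows:
    - [[1.7,0.5,-0.05,-0.7,3.2,7.6],[1.7,0.5,-0.05,-0.7,3.2,7.6],[1.7,0.5,-0.05,-0.7,3.2,7.6],[1.7,0.5,-0.05,-0.7,3.2,7.6],[1.7,0.5,-0.05,-0.7,3.2,7.6],[1.7,0.5,-0.05,-0.7,3.2,7.6],[1.7,0.5,-0.05,-0.7,3.2,7.6],[1.7,0.5,-0.05,-0.7,3.2,7.6],[1.7,0.5,-0.05,-0.7,3.2,7.6],[1.7,0.5,-0.05,-0.7,3.2,7.6]]

```text
t: 15.85
tool_pos: [0.5416, 0.3102, 0.4038]
orientation: [-0.47, 0.707, -0.328, 0.414]
contact_force: [0.2, 0.4, 0.1]
finger_gap: 0.0458
finger_force: 0.0
```

```bash
cat > tr.py <<'E'
from kin import *
from scipy.spatial.transform import Slerp
import sys
# straight path rows from the present pose to a target pose: N rows, print deltas & check joints
def path(p,yaw,tilt,N,chk=True):
    s=arm.get_state(); w,x,y,z=s["orientation"]; r0=R.from_quat([x,y,z,w]); r1=R.from_matrix(Rt(yaw,tilt))
    p=np.array(p); q=s["qpos"].copy(); d=(r0.inv()*r1).as_rotvec()
    print("t",s["t"],"tcp",s["tool_pos"].round(4),"q",q.round(2),"total turn",np.degrees(d).round(2))
    pr,rr=s["tool_pos"],r0
    for k in range(1,N+1):
        pk=s["tool_pos"]+(p-s["tool_pos"])*k/N; rk=r0*R.from_rotvec(d*k/N)
        m=np.degrees((rr.inv()*rk).as_rotvec())
        print("row",(rr.inv().apply(pk-pr)*100).round(2).tolist(),m.round(2).tolist(),end=" ")
        T=rk.as_matrix()
        def e(q):
            xx,R_=fk(q,PR); return np.concatenate([(xx-pk)*5,R.from_matrix(R_.T@T).as_rotvec()])
        g=least_squares(e,np.clip(q,LO+1e-3,HI-1e-3),bounds=(LO,HI)); print("dq",np.abs(g.x-q).max().round(2),"q",g.x.round(2),"err",np.linalg.norm(g.fun).round(3)); q=g.x; pr,rr=pk,rk
E
python3 - <<'E'
from tr import *
path((.49,.2105,.117),-7,52,12)
E
```

```text
t 15.85 tcp [0.5416 0.3102 0.4038] q [ 0.38  0.08  2.11  3.06  0.4  -0.22] total turn [ -3.8   44.8  115.16]
row [-0.14, 2.55, -0.19] [-0.32, 3.73, 9.6] dq 0.23 q [ 0.42  0.12  2.16  3.29  0.51 -0.25] err 0.0
row [0.3, 2.54, -0.17] [-0.32, 3.73, 9.6] dq 0.17 q [ 0.47  0.16  2.2   3.47  0.6  -0.21] err 0.0
row [0.73, 2.46, -0.13] [-0.32, 3.73, 9.6] dq 0.14 q [ 0.51  0.21  2.23  3.61  0.69 -0.13] err 0.0
row [1.13, 2.3, -0.05] [-0.32, 3.73, 9.6] dq 0.12 q [ 0.55  0.26  2.24  3.73  0.75 -0.02] err 0.0
row [1.5, 2.08, 0.05] [-0.32, 3.73, 9.6] dq 0.12 q [0.58 0.3  2.25 3.83 0.79 0.1 ] err 0.0
row [1.82, 1.8, 0.16] [-0.32, 3.73, 9.6] dq 0.13 q [0.61 0.34 2.25 3.92 0.82 0.23] err 0.0
row [2.08, 1.47, 0.3] [-0.32, 3.73, 9.6] dq 0.13 q [0.62 0.37 2.25 4.   0.82 0.36] err 0.0
row [2.27, 1.11, 0.45] [-0.32, 3.73, 9.6] dq 0.14 q [0.63 0.4  2.24 4.07 0.8  0.5 ] err 0.0
row [2.39, 0.71, 0.61] [-0.32, 3.73, 9.6] dq 0.14 q [0.62 0.42 2.24 4.12 0.77 0.64] err 0.0
row [2.43, 0.3, 0.77] [-0.32, 3.73, 9.6] dq 0.16 q [0.6  0.44 2.25 4.14 0.73 0.8 ] err 0.001
row [2.39, -0.11, 0.93] [-0.32, 3.73, 9.6] dq 0.17 q [0.58 0.46 2.25 4.14 0.68 0.96] err 0.002
row [2.27, -0.5, 1.08] [-0.32, 3.73, 9.6] dq 0.18 q [0.54 0.48 2.26 4.12 0.62 1.14] err 0.0
```

>>> step_arm:
  rows:
    - [[0,0,0,0,0,8.3],[0,0,0,0,0,8.3],[0,0,0,0,0,8.3],[0,0,0,0,0,8.3],[0,0,0,0,0,8.3],[0,0,0,0,0,8.3],[0,0,0,0,0,8.3],[0,0,0,0,0,8.3],[0,0,0,0,0,8.3],[0,0,0,0,0,8.3]]

```text
t: 16.85
tool_pos: [0.5412, 0.3108, 0.4036]
orientation: [0.626, -0.313, 0.715, 0.003]
contact_force: [-0.2, -0.6, -0.1]
finger_gap: 0.0458
finger_force: 0.0
```

Run:
```python
from tr import *
path((.49,.2105,.117),-7,52,8)
```

```text
t 16.85 tcp [0.5412 0.3108 0.4036] q [0.38 0.08 2.11 3.05 0.4  1.23] total turn [22.85 30.5  35.83]
row [3.78, 0.67, -0.29] [2.86, 3.81, 4.48] dq 0.26 q [0.42 0.11 2.16 3.31 0.44 1.09] err 0.0
row [3.83, 0.36, -0.06] [2.86, 3.81, 4.48] dq 0.21 q [0.46 0.15 2.2  3.52 0.49 1.  ] err 0.0
row [3.84, 0.07, 0.18] [2.86, 3.81, 4.48] dq 0.16 q [0.49 0.2  2.22 3.68 0.54 0.97] err 0.0
row [3.82, -0.22, 0.44] [2.86, 3.81, 4.48] dq 0.13 q [0.51 0.25 2.24 3.8  0.58 0.97] err 0.0
row [3.75, -0.49, 0.71] [2.86, 3.81, 4.48] dq 0.1 q [0.53 0.31 2.25 3.91 0.61 1.  ] err 0.0
row [3.65, -0.73, 0.99] [2.86, 3.81, 4.48] dq 0.08 q [0.54 0.36 2.26 3.99 0.63 1.04] err 0.0
row [3.51, -0.96, 1.27] [2.86, 3.81, 4.48] dq 0.07 q [0.55 0.42 2.26 4.06 0.63 1.09] err 0.0
row [3.33, -1.15, 1.55] [2.86, 3.81, 4.48] dq 0.06 q [0.54 0.48 2.26 4.12 0.62 1.14] err 0.0
```

>>> step_arm:
  rows:
    - [[1.9,0.4,-0.15,1.4,1.9,2.2],[1.9,0.3,-0.1,1.4,1.9,2.2],[1.9,0.2,-0.05,1.4,1.9,2.2],[1.9,0.15,0,1.4,1.9,2.2],[3.8,0.1,0.2,2.9,3.8,4.5],[3.8,-0.2,0.4,2.9,3.8,4.5],[3.8,-0.5,0.7,2.9,3.8,4.5],[0,0,0,0,0,0]]

```text
t: 17.65
tool_pos: [0.5055, 0.2481, 0.2199]
orientation: [0.518, -0.089, 0.85, -0.02]
contact_force: [-0.4, 0.4, 1.1]
finger_gap: 0.0458
finger_force: 0.0
```

Run:
```python
from tr import *
path((.49,.2105,.117),-7,52,4)
```

```text
t 17.65 tcp [0.5055 0.2481 0.2199] q [0.54 0.31 2.26 3.92 0.62 0.99] total turn [ 8.27 11.13 13.99]
row [2.59, -0.55, 0.79] [2.07, 2.78, 3.5] dq 0.06 q [0.55 0.35 2.26 3.98 0.63 1.02] err 0.0
row [2.51, -0.67, 0.94] [2.07, 2.78, 3.5] dq 0.05 q [0.55 0.39 2.26 4.03 0.63 1.06] err 0.0
row [2.42, -0.79, 1.08] [2.07, 2.78, 3.5] dq 0.05 q [0.55 0.44 2.26 4.08 0.63 1.1 ] err 0.0
row [2.31, -0.89, 1.23] [2.07, 2.78, 3.5] dq 0.04 q [0.54 0.48 2.26 4.12 0.62 1.14] err 0.0
```

>>> step_arm:
  rows:
    - [[2.6,-0.55,0.8,2.1,2.8,3.5],[2.5,-0.65,0.9,2.1,2.8,3.5],[2.4,-0.8,1.1,2.1,2.8,3.5],[2.3,-0.9,1.2,2,2.8,3.5],[0,0,0,0,0,0],[0,0,0,0,0,0]]

```text
t: 18.25
tool_pos: [0.4907, 0.2116, 0.121]
orientation: [0.44, 0.053, 0.896, -0.025]
contact_force: [0.2, -0.2, -0.1]
finger_gap: 0.0459
finger_force: 0.0
```

Run:
```python
from tr import *
path((.542,.2012,.074),-9,52,3)
im,d,m=cam("scene"); u,v=map(int,proj(m,(.53,.2,.1)))
a=cv2.resize(im[v-40:v+40,u-40:u+40],None,fx=7,fy=7,interpolation=cv2.INTER_CUBIC)
cv2.imwrite("pics/k1.png",a)
```

```text
t 18.25 tcp [0.4907 0.2116 0.121 ] q [0.54 0.47 2.26 4.11 0.62 1.14] total turn [1.85 0.28 1.32]
row [0.17, -0.15, 2.33] [0.62, 0.09, 0.44] dq 0.05 q [0.51 0.52 2.23 4.07 0.63 1.18] err 0.0
row [0.17, -0.12, 2.33] [0.62, 0.09, 0.44] dq 0.05 q [0.49 0.57 2.2  4.04 0.64 1.21] err 0.0
row [0.16, -0.1, 2.34] [0.62, 0.09, 0.44] dq 0.05 q [0.47 0.62 2.17 4.01 0.65 1.23] err 0.0
```

View pics/k1.png

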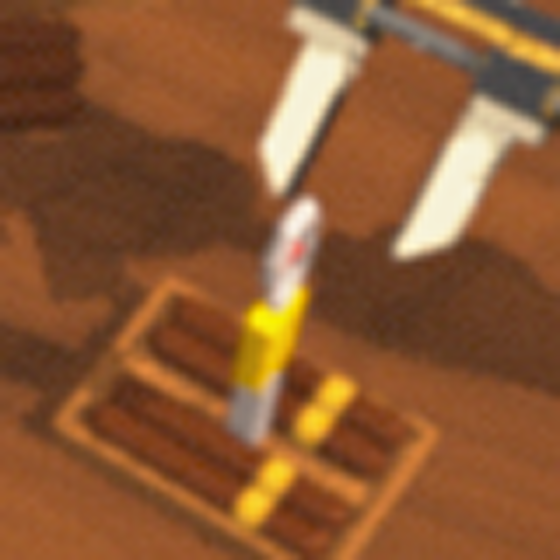

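Fingertips at (280,185) and (403,255), the yellow block at (268,345): the line of advance runs to the block between them. Advancing.

>>> step_arm:
  rows:
    - [[0.2,-0.15,1.7,0.6,0.1,0.45],[0.1,-0.1,1.7,0.6,0.1,0.45],[0.1,-0.1,1.7,0.6,0.1,0.4],[0.1,0,1.2,0,0,0],[0,0,0.7,0,0,0],[0,0,0,0,0,0],[0,0,0,0,0,0]]

```text
t: 19.0
tool_pos: [0.5392, 0.2005, 0.0721]
orientation: [0.435, 0.071, 0.897, -0.034]
contact_force: [-0.6, -0.4, 0.9]
finger_gap: 0.0459
finger_force: 0.0
```

Run:
```python
from tr import *
st();path((.542,.2012,.074),-9,52,1)
```

```text
19.0 [0.5392 0.2005 0.0721] [ 0.4346  0.071   0.8972 -0.0342] F [-0.56 -0.37  0.89] gap 0.045879785132254665 ff 0.0
t 19.0 tcp [0.5392 0.2005 0.0721] q [0.47 0.62 2.18 4.   0.65 1.24] total turn [-0.01 -0.31 -0.04]
row [-0.31, 0.12, 0.09] [-0.01, -0.31, -0.04] dq 0.01 q [0.47 0.62 2.17 4.01 0.65 1.23] err 0.0
```

>>> step_arm:
  rows:
    - [[-0.3,0.1,0.1,0,-0.3,0],[0,0,0,0,0,0],[0,0,0,0,0,0]]

```text
t: 19.3
tool_pos: [0.5421, 0.2013, 0.0738]
orientation: [0.437, 0.071, 0.896, -0.034]
contact_force: [-1.5, 0.5, 0.8]
finger_gap: 0.0461
finger_force: 0.0
```

>>> step_arm:
  rows:
    - [[0,0,0,0,0,0],[0,0,0,0,0,0],[0,0,0,0,0,0],[0,0,0,0,0,0],[0,0,0,0,0,0],[0,0,0,0,0,0],[0,0,0,0,0,0]]
  fingers: 0
  squeeze: 45

```text
t: 20.0
tool_pos: [0.5421, 0.201, 0.0734]
orientation: [0.437, 0.071, 0.896, -0.034]
contact_force: [0.1, -1.4, 0.2]
finger_gap: 0.0116
finger_force: 45.0
```

Run:
```python
from tr import *
s=st(); p=s["tool_pos"]+[0,0,.03]
path(p,-9,52,2)
F=np.mean([arm.get_state()["contact_force"] for _ in range(3)],0);print(F)
# exact carrier pose + link pose
ms={}
for n in("top","scene"):
    im,d,m=cam(n); np.savez(n+"2.npz",im=im,d=d); P=pts(d,m).reshape(-1,3)
    k=(np.hypot(P[:,0]-.545,P[:,1]-.2)<.03)&(P[:,2]>.112)&(P[:,2]<.18)
    q=P[k]; print(n,"hook n",k.sum(),"top z pct",np.percentile(q[:,2],[80,90,97]).round(4) if k.sum() else "",q.mean(0).round(4) if k.sum() else "", np.ptp(q,axis=0).round(3))
    for a in np.arange(.18,.33,.02):
        j=(np.abs(P[:,0]-.6465)<.014)&(np.abs(P[:,1]-.031)<.035)&(P[:,2]>=a)&(P[:,2]<a+.02)
        if j.sum(): x=P[j]; print(n,round(a,3),j.sum(),x.mean(0).round(4),x.min(0).round(3),x.max(0).round(3))
```

```text
20.0 [0.5421 0.201  0.0734] [ 0.4367  0.0711  0.8961 -0.0344] F [ 0.12 -1.4   0.24] gap 0.01155832302372973 ff 45.00035994686186
t 20.0 tcp [0.5421 0.201  0.0734] q [0.46 0.62 2.17 4.   0.65 1.24] total turn [-0.03 -0.04 -0.06]
row [-1.18, 0.0, -0.92] [-0.01, -0.02, -0.03] dq 0.06 q [0.47 0.58 2.17 4.05 0.62 1.18] err 0.0
row [-1.18, 0.0, -0.92] [-0.01, -0.02, -0.03] dq 0.06 q [0.47 0.54 2.16 4.1  0.6  1.12] err 0.0
[ 0.11907822 -1.40233724  0.23532547]
top hook n 50 top z pct [0.1643 0.1668 0.1687] [0.5404 0.2004 0.1494] [0.041 0.024 0.056]
top 0.18 30 [0.6434 0.0233 0.1889] [0.639 0.001 0.181] [0.649 0.044 0.196]
top 0.2 8 [0.6419 0.0254 0.2102] [0.639 0.001 0.201] [0.646 0.05  0.219]
top 0.22 11 [0.6433 0.0211 0.233 ] [0.64  0.002 0.224] [0.648 0.052 0.239]
top 0.24 21 [0.6439 0.0281 0.2464] [0.641 0.007 0.242] [0.647 0.048 0.259]
top 0.26 30 [0.6461 0.0269 0.273 ] [0.639 0.008 0.263] [0.658 0.051 0.28 ]
top 0.28 25 [0.6405 0.0288 0.2856] [0.633 0.018 0.28 ] [0.65  0.039 0.299]
top 0.3 19 [0.6467 0.0317 0.3157] [0.641 0.026 0.301] [0.654 0.039 0.32 ]
top 0.32 16 [0.6484 0.0317 0.3217] [0.643 0.026 0.32 ] [0.654 0.039 0.324]
scene hook n 71 top z pct [0.1653 0.1666 0.1694] [0.5448 0.2024 0.1475] [0.043 0.025 0.058]
scene 0.18 49 [0.6452 0.0269 0.1906] [0.64  0.006 0.184] [0.651 0.051 0.198]
scene 0.2 22 [0.6467 0.0304 0.2096] [0.643 0.004 0.2  ] [0.651 0.053 0.219]
scene 0.22 18 [0.6486 0.0469 0.2334] [0.645 0.024 0.222] [0.652 0.053 0.24 ]
scene 0.24 42 [0.6482 0.0343 0.2475] [0.643 0.011 0.24 ] [0.652 0.05  0.26 ]
scene 0.26 52 [0.6492 0.0324 0.2728] [0.643 0.01  0.26 ] [0.658 0.052 0.28 ]
scene 0.28 38 [0.6507 0.0321 0.2875] [0.636 0.019 0.28 ] [0.66  0.042 0.298]
scene 0.3 44 [0.6514 0.034  0.3112] [0.643 0.025 0.3  ] [0.656 0.04  0.32 ]
scene 0.32 18 [0.6491 0.0325 0.3219] [0.643 0.027 0.32 ] [0.655 0.039 0.325]
```

>>> step_arm:
  rows:
    - [[-0.4,0,-0.3,0,0,0],[-0.8,0,-0.6,0,0,0],[-0.8,0,-0.6,0,0,0],[-0.4,0,-0.3,0,0,0],[0,0,0,0,0,0],[0,0,0,0,0,0]]

```text
t: 20.7
tool_pos: [0.5425, 0.2009, 0.1031]
orientation: [0.436, 0.071, 0.896, -0.034]
contact_force: [0.2, 0.3, -3.3]
finger_gap: 0.0116
finger_force: 45.0
```

Run:
```python
from tr import *
s=st()
for n in("top","scene"):
    P=pts(np.load(n+"2.npz")["d"],arm.camera_model(n)).reshape(-1,3)
    k=(np.abs(P[:,0]-.6465)<.016)&(np.abs(P[:,1]-.028)<.035)&(P[:,2]>.178)&(P[:,2]<.262)
    q=P[k]; A=np.c_[q[:,1]-.028,q[:,2]-.22,np.ones(len(q))]; c=np.linalg.lstsq(A,q[:,0],rcond=None)[0]
    print(n,"x = c0*dy + c1*dz + c2",c.round(4),"yaw",-np.degrees(np.arctan(c[0])),"at bar x",c[2]-c[1]*.035)
a=np.radians(-7); ex=np.array([np.cos(a),np.sin(a)]); bar=np.array([.644,.0265])
for b in(.05,0): print("tcp for back",b,(bar-ex*(b+.002)).round(4))
p=bar-ex*.052
path((.57,.12,.1364),-4,52,4)
```

```text
20.7 [0.5425 0.2009 0.1031] [ 0.4365  0.0711  0.8963 -0.0343] F [ 0.18  0.28 -3.3 ] gap 0.011606066577423777 ff 44.99993241392076
top x = c0*dy + c1*dz + c2 [0.0738 0.0025 0.6436] yaw -4.2188303962739155 at bar x 0.6435295144706926
scene x = c0*dy + c1*dz + c2 [0.0842 0.0415 0.6466] yaw -4.81082851981742 at bar x 0.6451554161453573
tcp for back 0.05 [0.5924 0.0328]
tcp for back 0 [0.642  0.0267]
t 20.7 tcp [0.5425 0.2009 0.1031] q [0.46 0.55 2.16 4.1  0.6  1.12] total turn [-3.96 -0.07 -3.14]
row [-1.27, -1.89, 0.27] [-0.99, -0.02, -0.79] dq 0.11 q [0.4  0.52 2.18 3.99 0.56 1.15] err 0.0
row [-1.24, -1.91, 0.24] [-0.99, -0.02, -0.79] dq 0.12 q [0.32 0.49 2.2  3.87 0.52 1.19] err 0.0
row [-1.22, -1.93, 0.21] [-0.99, -0.02, -0.79] dq 0.13 q [0.25 0.46 2.21 3.74 0.49 1.24] err 0.0
row [-1.19, -1.95, 0.17] [-0.99, -0.02, -0.79] dq 0.14 q [0.18 0.43 2.22 3.6  0.45 1.3 ] err 0.0
```

>>> step_arm:
  rows:
    - [[-0.6,-1,0.2,-0.5,0,-0.4],[-1.2,-1.9,0.25,-1,0,-0.8],[-1.2,-1.9,0.25,-1,0,-0.8],[-1.2,-1.9,0.2,-1,0,-0.8],[-0.7,-1,0.1,-0.5,0,-0.4],[0,0,0,0,0,0]]

```text
t: 21.3
tool_pos: [0.5715, 0.1181, 0.136]
orientation: [0.438, 0.032, 0.898, -0.016]
contact_force: [-0.3, 0.8, -2.3]
finger_gap: 0.0119
finger_force: 45.0
```

Run:
```python
from tr import *
st();path((.5925,.031,.1364),-5,52,4)
```

```text
21.3 [0.5715 0.1181 0.136 ] [ 0.4379  0.0319  0.8983 -0.0158] F [-0.26  0.79 -2.3 ] gap 0.011883228100917678 ff 44.999540727585554
t 21.3 tcp [0.5715 0.1181 0.136 ] q [0.17 0.44 2.22 3.59 0.45 1.31] total turn [ 0.71 -0.02  0.59]
row [-0.43, -2.13, 0.53] [0.18, -0.0, 0.15] dq 0.11 q [0.11 0.43 2.22 3.49 0.44 1.37] err 0.0
row [-0.43, -2.13, 0.54] [0.18, -0.0, 0.15] dq 0.11 q [0.05 0.43 2.23 3.38 0.43 1.43] err 0.0
row [-0.44, -2.13, 0.54] [0.18, -0.0, 0.15] dq 0.11 q [-0.01  0.43  2.22  3.28  0.43  1.49] err 0.0
row [-0.44, -2.13, 0.55] [0.18, -0.0, 0.15] dq 0.11 q [-0.07  0.43  2.22  3.17  0.42  1.55] err 0.0
```

>>> step_arm:
  rows:
    - [[-0.4,-2.1,0.5,0.2,0,0.15],[-0.4,-2.1,0.5,0.2,0,0.15],[-0.4,-2.1,0.55,0.2,0,0.15],[-0.4,-1.4,0.35,0.1,0,0.15],[-0.2,-0.8,0.2,0,0,0],[0,0,0,0,0,0],[0,0,0,0,0,0],[0,0,0,0,0,0]]

```text
t: 22.1
tool_pos: [0.5918, 0.0339, 0.1366]
orientation: [0.437, 0.038, 0.898, -0.018]
contact_force: [0.5, -0.7, -2.5]
finger_gap: 0.0115
finger_force: 45.0
```

Run:
```python
from tr import *
s=st();path((.5925,.031,.1364),-5,52,1)
out=[]
for n in("scene","top"):
    im,d,m=cam(n); np.savez(n+"3.npz",im=im,d=d); P=pts(d,m).reshape(-1,3)
    # carrier hook points (x<.625) and link lower part
    k=(np.abs(P[:,0]-.594)<.03)&(np.abs(P[:,1]-.031)<.02)&(P[:,2]>.178)&(P[:,2]<.245); q=P[k]
    if len(q): print(n,"hook",len(q),q.mean(0).round(4),q.min(0).round(3),q.max(0).round(3),"z top",np.percentile(q[:,2],[80,90,97]).round(4))
    k=(np.abs(P[:,0]-.646)<.014)&(np.abs(P[:,1]-.028)<.035)&(P[:,2]>.17)&(P[:,2]<.255); q=P[k]
    for a in np.arange(.175,.25,.012):
        j=(q[:,2]>=a)&(q[:,2]<a+.012)
        if j.sum(): x=q[j]; print(n,round(a,3),j.sum(),x.mean(0).round(4),x.min(0).round(3),x.max(0).round(3))
    u,v=map(int,proj(m,(.615,.03,.2))); out.append(cv2.resize(im[v-40:v+40,u-32:u+32],None,fx=6,fy=6,interpolation=cv2.INTER_CUBIC))
cv2.imwrite("pics/e1.png",np.hstack(out))
```

```text
22.1 [0.5918 0.0339 0.1366] [ 0.4373  0.0377  0.8984 -0.0181] F [ 0.49 -0.7  -2.48] gap 0.011511636748447875 ff 44.999969685450196
t 22.1 tcp [0.5918 0.0339 0.1366] q [-0.06  0.44  2.22  3.18  0.42  1.55] total turn [ 0.17 -0.09  0.11]
row [-0.05, -0.28, 0.09] [0.17, -0.09, 0.11] dq 0.01 q [-0.07  0.43  2.22  3.17  0.42  1.55] err 0.0
scene hook 96 [0.5898 0.0353 0.2086] [0.564 0.012 0.178] [0.61  0.05  0.233] z top [0.2272 0.2303 0.232 ]
scene 0.175 8 [0.6451 0.0262 0.185 ] [0.641 0.018 0.183] [0.648 0.036 0.187]
scene 0.187 40 [0.6453 0.0245 0.1919] [0.64  0.004 0.187] [0.649 0.05  0.199]
scene 0.199 14 [0.6467 0.0306 0.205 ] [0.643 0.003 0.199] [0.65  0.052 0.211]
scene 0.211 8 [0.6471 0.0446 0.2152] [0.644 0.009 0.211] [0.65  0.053 0.22 ]
scene 0.223 9 [0.6485 0.0509 0.2283] [0.646 0.048 0.224] [0.652 0.053 0.233]
scene 0.235 38 [0.648  0.0352 0.2429] [0.642 0.019 0.235] [0.653 0.05  0.247]
scene 0.247 7 [0.6489 0.039  0.2511] [0.647 0.011 0.248] [0.65  0.05  0.255]
top hook 52 [0.5831 0.0321 0.2168] [0.564 0.011 0.198] [0.608 0.051 0.233] z top [0.2301 0.2312 0.232 ]
top 0.175 9 [0.643  0.0211 0.1841] [0.641 0.016 0.177] [0.647 0.027 0.187]
top 0.187 20 [0.6435 0.0249 0.1917] [0.64  0.001 0.187] [0.648 0.044 0.197]
top 0.199 4 [0.6428 0.0263 0.201 ] [0.639 0.004 0.2  ] [0.647 0.047 0.202]
top 0.211 5 [0.6414 0.0217 0.2139] [0.64  0.001 0.212] [0.644 0.049 0.219]
top 0.223 9 [0.6436 0.0196 0.2298] [0.641 0.002 0.225] [0.648 0.052 0.235]
top 0.235 18 [0.6439 0.0267 0.2432] [0.641 0.007 0.238] [0.647 0.049 0.247]
top 0.247 2 [0.6423 0.0142 0.248 ] [0.641 0.013 0.248] [0.644 0.016 0.248]
```

View pics/e1.png

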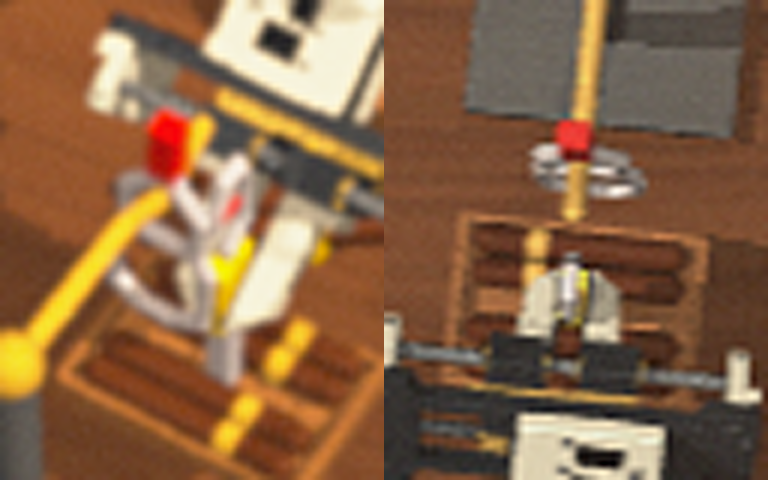

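Left crop: carrier hook at (235,185), just behind the link's loop (lower bar near (165,300)); right crop: link at (590,170), hook at (572,275), in line. Advance with a 3 mm correction in y.

>>> step_arm:
  rows:
    - [[0,-0.3,0,0.1,0,0.1],[-0.44,0,0.57,0,0,0],[-0.44,0,0.57,0,0,0],[-0.44,0,0.57,0,0,0],[-0.44,0,0.57,0,0,0],[-0.44,0,0.57,0,0,0],[-0.44,0,0.57,0,0,0],[-0.44,0,0.57,0,0,0],[0,0,0,0,0,0],[0,0,0,0,0,0]]

```text
t: 23.2
tool_pos: [0.642, 0.0256, 0.1366]
orientation: [0.437, 0.039, 0.898, -0.019]
contact_force: [0.4, 0.1, -3.0]
finger_gap: 0.0122
finger_force: 45.0
```

Run:
```python
from tr import *
s=st();path((.6423,.0265,.1364),-5,52,1)
out=[]
for n in("scene","top"):
    im,d,m=cam(n); P=pts(d,m).reshape(-1,3)
    k=(np.abs(P[:,0]-.644)<.03)&(np.abs(P[:,1]-.026)<.013)&(P[:,2]>.178)&(P[:,2]<.236); q=P[k]
    for a in np.arange(.178,.236,.01):
        j=(q[:,2]>=a)&(q[:,2]<a+.01)
        if j.sum(): x=q[j]; print(n,round(a,3),j.sum(),x.mean(0).round(4),x.min(0).round(3),x.max(0).round(3))
    u,v=map(int,proj(m,(.644,.03,.21))); out.append(cv2.resize(im[v-30:v+30,u-24:u+24],None,fx=8,fy=8,interpolation=cv2.INTER_CUBIC))
cv2.imwrite("pics/e2.png",np.hstack(out))
```

```text
23.2 [0.642  0.0256 0.1366] [ 0.4375  0.0393  0.8982 -0.0188] F [ 0.37  0.13 -3.02] gap 0.012152839039186708 ff 44.999867314472795
t 23.2 tcp [0.642  0.0256 0.1366] q [-0.07  0.49  2.1   3.17  0.35  1.55] total turn [ 0.02 -0.06 -0.03]
row [-0.0, 0.09, 0.03] [0.02, -0.06, -0.03] dq 0.0 q [-0.07  0.48  2.1   3.17  0.35  1.55] err 0.0
scene 0.178 28 [0.6437 0.0279 0.185 ] [0.631 0.014 0.178] [0.652 0.037 0.188]
scene 0.188 11 [0.6413 0.0253 0.1913] [0.631 0.013 0.188] [0.652 0.039 0.197]
scene 0.198 22 [0.6382 0.0274 0.2028] [0.614 0.013 0.198] [0.659 0.038 0.208]
scene 0.208 10 [0.6508 0.0279 0.2137] [0.635 0.025 0.209] [0.66  0.03  0.218]
scene 0.218 15 [0.6532 0.0256 0.2239] [0.646 0.022 0.218] [0.658 0.029 0.228]
scene 0.228 8 [0.6488 0.0271 0.2307] [0.647 0.025 0.229] [0.652 0.03  0.234]
top 0.178 6 [0.6444 0.0224 0.1861] [0.64  0.016 0.185] [0.649 0.039 0.187]
top 0.188 7 [0.641  0.025  0.1915] [0.627 0.016 0.189] [0.646 0.039 0.197]
top 0.198 5 [0.6187 0.0264 0.2038] [0.615 0.015 0.201] [0.629 0.038 0.205]
top 0.208 3 [0.6301 0.0256 0.2147] [0.629 0.024 0.212] [0.631 0.027 0.217]
top 0.218 3 [0.6344 0.0247 0.2257] [0.633 0.024 0.224] [0.635 0.027 0.227]
top 0.228 5 [0.638  0.0249 0.2305] [0.632 0.024 0.229] [0.643 0.027 0.231]
```

View pics/e2.png

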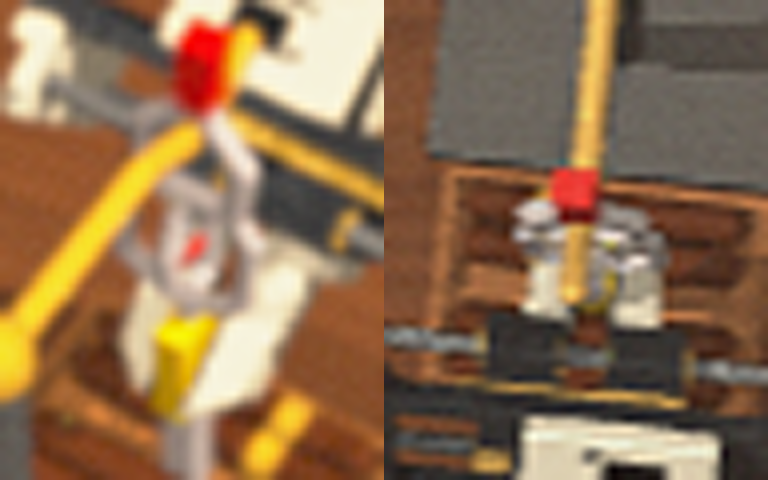

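The red gate (195,250) and hook are inside the lower loop, the bar under the throat; measured leg faces put the carrier at x ≈ 0.644, same as the bar. Descending.

>>> step_arm:
  rows:
    - [[0.16,0,0.12,0,0,0],[0.24,0,0.18,0,0,0],[0.24,0,0.18,0,0,0],[0.16,0,0.12,0,0,0],[0,0,0,0,0,0]]

```text
t: 23.8
tool_pos: [0.6417, 0.0256, 0.1262]
orientation: [0.437, 0.039, 0.898, -0.019]
contact_force: [-0.0, -0.7, -2.3]
finger_gap: 0.0119
finger_force: 45.0
```

>>> step_arm:
  rows:
    - [[0.08,0,0.06,0,0,0],[0.08,0,0.06,0,0,0],[0.08,0,0.06,0,0,0],[0,0,0,0,0,0]]

```text
t: 24.2
tool_pos: [0.642, 0.0256, 0.1239]
orientation: [0.438, 0.039, 0.898, -0.019]
contact_force: [-0.2, -0.8, -2.2]
finger_gap: 0.0119
finger_force: 45.0
```

>>> step_arm:
  rows:
    - [[0.08,0,0.06,0,0,0],[0.08,0,0.06,0,0,0],[0,0,0,0,0,0]]

```text
t: 24.5
tool_pos: [0.6428, 0.0256, 0.1231]
orientation: [0.439, 0.039, 0.897, -0.019]
contact_force: [0.4, 0.0, 3.0]
finger_gap: 0.0118
finger_force: 45.0
```

>>> step_arm:
  rows:
    - [[0.08,0,0.06,0,0,0],[0,0,0,0,0,0]]

```text
t: 24.7
tool_pos: [0.6425, 0.0256, 0.1217]
orientation: [0.439, 0.039, 0.898, -0.019]
contact_force: [-0.5, 0.0, 4.1]
finger_gap: 0.0118
finger_force: 45.0
```

>>> step_arm:
  rows:
    - [[0.08,0,0.06,0,0,0],[0,0,0,0,0,0]]

```text
t: 24.9
tool_pos: [0.6423, 0.0256, 0.1204]
orientation: [0.438, 0.039, 0.898, -0.019]
contact_force: [-0.9, 0.7, 5.4]
finger_gap: 0.0118
finger_force: 45.0
```

>>> step_arm:
  rows:
    - [[0.08,0,0.06,0,0,0],[0,0,0,0,0,0]]

```text
t: 25.1
tool_pos: [0.6424, 0.0256, 0.1196]
orientation: [0.439, 0.039, 0.898, -0.019]
contact_force: [0.1, -0.1, 6.0]
finger_gap: 0.0118
finger_force: 45.0
```

>>> step_arm:
  rows:
    - [[0.08,0,0.06,0,0,0],[0.08,0,0.06,0,0,0],[0,0,0,0,0,0]]

```text
t: 25.4
tool_pos: [0.6418, 0.0256, 0.1168]
orientation: [0.438, 0.039, 0.898, -0.019]
contact_force: [0.6, 0.4, 3.5]
finger_gap: 0.0119
finger_force: 45.0
```

>>> step_arm:
  rows:
    - [[0.08,0,0.06,0,0,0],[0.08,0,0.06,0,0,0],[0,0,0,0,0,0]]

```text
t: 25.7
tool_pos: [0.6413, 0.0257, 0.1141]
orientation: [0.437, 0.039, 0.898, -0.019]
contact_force: [0.9, 0.5, 1.4]
finger_gap: 0.0118
finger_force: 45.0
```

>>> step_arm:
  rows:
    - [[0.08,0,0.06,0,0,0],[0.08,0,0.06,0,0,0],[0,0,0,0,0,0]]

```text
t: 26.0
tool_pos: [0.6415, 0.0257, 0.1125]
orientation: [0.437, 0.039, 0.898, -0.019]
contact_force: [-0.3, -0.3, 3.1]
finger_gap: 0.0115
finger_force: 45.0
```

>>> step_arm:
  rows:
    - [[0.08,0,0.06,0,0,0],[0.08,0,0.06,0,0,0],[0,0,0,0,0,0]]

```text
t: 26.3
tool_pos: [0.6414, 0.0257, 0.1104]
orientation: [0.437, 0.039, 0.898, -0.019]
contact_force: [0.1, 0.7, 1.7]
finger_gap: 0.0116
finger_force: 45.0
```

>>> step_arm:
  rows:
    - [[0.08,0,0.06,0,0,0],[0.08,0,0.06,0,0,0],[0,0,0,0,0,0]]

```text
t: 26.6
tool_pos: [0.6412, 0.0257, 0.1083]
orientation: [0.437, 0.039, 0.898, -0.019]
contact_force: [0.3, 0.0, 0.9]
finger_gap: 0.0116
finger_force: 45.0
```

>>> step_arm:
  rows:
    - [[0.08,0,0.06,0,0,0],[0,0,0,0,0,0]]

```text
t: 26.8
tool_pos: [0.6413, 0.0257, 0.1073]
orientation: [0.437, 0.039, 0.898, -0.019]
contact_force: [-0.2, 0.2, 1.2]
finger_gap: 0.0119
finger_force: 45.0
```

>>> step_arm:
  rows:
    - [[0.08,0,0.06,0,0,0],[0,0,0,0,0,0]]

```text
t: 27.0
tool_pos: [0.6415, 0.0257, 0.1067]
orientation: [0.438, 0.039, 0.898, -0.019]
contact_force: [-0.9, 1.5, 2.0]
finger_gap: 0.0119
finger_force: 45.0
```

>>> step_arm:
  rows:
    - [[0.08,0,0.06,0,0,0],[0,0,0,0,0,0]]

```text
t: 27.2
tool_pos: [0.6418, 0.0256, 0.1061]
orientation: [0.438, 0.039, 0.898, -0.019]
contact_force: [0.0, 0.1, 3.0]
finger_gap: 0.0119
finger_force: 45.0
```

>>> step_arm:
  rows:
    - [[0.08,0,0.06,0,0,0],[0,0,0,0,0,0]]

```text
t: 27.4
tool_pos: [0.6417, 0.0257, 0.105]
orientation: [0.438, 0.039, 0.898, -0.019]
contact_force: [0.6, 0.6, 4.2]
finger_gap: 0.0118
finger_force: 45.0
```

>>> step_arm:
  rows:
    - [[0.04,0,0.03,0,0,0],[0,0,0,0,0,0]]

```text
t: 27.6
tool_pos: [0.6415, 0.0257, 0.1043]
orientation: [0.438, 0.039, 0.898, -0.019]
contact_force: [-0.2, 1.4, 3.8]
finger_gap: 0.0118
finger_force: 45.0
```

>>> step_arm:
  rows:
    - [[0.04,0,0.03,0,0,0],[0,0,0,0,0,0]]

```text
t: 27.8
tool_pos: [0.6399, 0.0258, 0.1017]
orientation: [0.435, 0.039, 0.899, -0.019]
contact_force: [0.4, -0.9, -2.9]
finger_gap: 0.0119
finger_force: 45.0
```

>>> step_arm:
  rows:
    - [[0.04,0,0.03,0,0,0],[0,0,0,0,0,0]]

```text
t: 28.0
tool_pos: [0.6408, 0.0257, 0.1023]
orientation: [0.437, 0.039, 0.899, -0.019]
contact_force: [-1.1, -0.4, -2.4]
finger_gap: 0.0114
finger_force: 45.0
```

>>> step_arm:
  rows:
    - [[0.04,0,0.03,0,0,0],[0,0,0,0,0,0]]

```text
t: 28.2
tool_pos: [0.6413, 0.0257, 0.1025]
orientation: [0.437, 0.039, 0.898, -0.019]
contact_force: [-0.5, 0.7, -3.2]
finger_gap: 0.0115
finger_force: 45.0
```

Run:
```python
from tr import *
s=st();path((.6423,.0256,.102),-5,52,1)
F=[]
for n in("scene","scene","top","scene"):
    im,d,m=cam(n); F.append(arm.get_state()["contact_force"])
    if n=="scene":
        hsv=cv2.cvtColor(im,cv2.COLOR_BGR2HSV).astype(int); M=((hsv[...,0]<7)|(hsv[...,0]>173))&(hsv[...,1]>140)&(hsv[...,2]>120)
        P=pts(d,m); k=M&(np.abs(P[...,0]-.643)<.03)&(np.abs(P[...,1]-.027)<.03)&(P[...,2]>.13)&(P[...,2]<.24)
        print("gate red",k.sum(),P[k].mean(0).round(4) if k.sum() else "",P[k][:,2].min() if k.sum() else "")
print(np.mean(F,0).round(2)); np.savez("scene4.npz",im=im,d=d)
```

```text
28.2 [0.6413 0.0257 0.1025] [ 0.4374  0.0394  0.8982 -0.0188] F [-0.52  0.73 -3.22] gap 0.01145974061338291 ff 44.99989131465554
t 28.2 tcp [0.6413 0.0257 0.1025] q [-0.07  0.56  2.12  3.16  0.44  1.56] total turn [ 0.02 -0.07 -0.03]
row [-0.02, 0.0, 0.11] [0.02, -0.07, -0.03] dq 0.0 q [-0.08  0.56  2.11  3.16  0.44  1.56] err 0.0
gate red 0  
gate red 0  
gate red 1 [0.6402 0.027  0.1695] 0.16954362680207047
[ 0.09 -0.18 -3.31]
```

The force fell back to the carrier's weight: the gate has snapped. Now down to home in small steps.

>>> step_arm:
  rows:
    - [[0.08,0,0.06,0,0,0],[0.04,0,0.03,0,0,0],[0,0,0,0,0,0]]

```text
t: 28.7
tool_pos: [0.6414, 0.0257, 0.1012]
orientation: [0.438, 0.039, 0.898, -0.019]
contact_force: [0.5, 0.2, -3.1]
finger_gap: 0.0117
finger_force: 45.0
```

>>> step_arm:
  rows:
    - [[0.08,0,0.06,0,0,0],[0,0,0,0,0,0]]

```text
t: 28.9
tool_pos: [0.6416, 0.0257, 0.1004]
orientation: [0.438, 0.039, 0.898, -0.019]
contact_force: [-0.0, -0.1, -2.6]
finger_gap: 0.0122
finger_force: 45.0
```

>>> step_arm:
  rows:
    - [[0.04,0,0.03,0,0,0],[0,0,0,0,0,0]]

```text
t: 29.1
tool_pos: [0.6418, 0.0257, 0.1003]
orientation: [0.438, 0.039, 0.898, -0.019]
contact_force: [-1.1, -0.1, -0.3]
finger_gap: 0.0115
finger_force: 45.0
```

>>> step_arm:
  rows:
    - [[0.04,0,0.03,0,0,0],[0,0,0,0,0,0]]

```text
t: 29.3
tool_pos: [0.642, 0.0256, 0.1]
orientation: [0.439, 0.039, 0.898, -0.019]
contact_force: [0.9, 0.3, 1.9]
finger_gap: 0.0119
finger_force: 45.0
```

>>> step_arm:
  rows:
    - [[0.04,0,0.03,0,0,0],[0.04,0,0.03,0,0,0],[0,0,0,0,0,0]]

```text
t: 29.6
tool_pos: [0.6425, 0.0256, 0.0997]
orientation: [0.439, 0.039, 0.897, -0.019]
contact_force: [0.3, 0.2, 5.3]
finger_gap: 0.0114
finger_force: 45.0
```

>>> step_arm:
  rows:
    - [[0.04,0,0.03,0,0,0],[0,0,0,0,0,0],[0,0,0,0,0,0]]

```text
t: 29.9
tool_pos: [0.6427, 0.0256, 0.0997]
orientation: [0.44, 0.039, 0.897, -0.019]
contact_force: [-0.4, 0.4, 6.6]
finger_gap: 0.0117
finger_force: 45.0
```

>>> step_arm:
  rows:
    - [[0.04,0,0.03,0,0,0],[0,0,0,0,0,0],[0,0,0,0,0,0]]

```text
t: 30.2
tool_pos: [0.643, 0.0256, 0.0996]
orientation: [0.44, 0.039, 0.897, -0.019]
contact_force: [0.4, 0.3, 7.9]
finger_gap: 0.012
finger_force: 45.0
```

>>> step_arm:
  rows:
    - [[0.04,0,0.03,0,0,0],[0.04,0,0.03,0,0,0],[0,0,0,0,0,0],[0,0,0,0,0,0]]

```text
t: 30.6
tool_pos: [0.6436, 0.0256, 0.0994]
orientation: [0.441, 0.039, 0.896, -0.019]
contact_force: [-0.3, 0.4, 11.1]
finger_gap: 0.0114
finger_force: 45.0
```

>>> step_arm:
  rows:
    - [[0.04,0,0.03,0,0,0],[0,0,0,0,0,0],[0,0,0,0,0,0]]

```text
t: 30.9
tool_pos: [0.6439, 0.0256, 0.0994]
orientation: [0.442, 0.039, 0.896, -0.019]
contact_force: [-0.0, 1.0, 10.9]
finger_gap: 0.0115
finger_force: 45.0
```

>>> step_arm:
  rows:
    - [[0.04,0,0.03,0,0,0],[0,0,0,0,0,0],[0,0,0,0,0,0]]

```text
t: 31.2
tool_pos: [0.6442, 0.0256, 0.0993]
orientation: [0.442, 0.039, 0.896, -0.019]
contact_force: [0.7, 0.3, 12.6]
finger_gap: 0.0118
finger_force: 45.0
```

>>> step_arm:
  rows:
    - [[0,0,0,0,0,0],[0,0,0,0,0,0],[0,0,0,0,0,0]]

```text
t: 31.5
tool_pos: [0.6442, 0.0256, 0.0993]
orientation: [0.442, 0.039, 0.896, -0.019]
contact_force: [0.0, 1.2, 12.5]
finger_gap: 0.0119
finger_force: 45.0
```

>>> step_arm:
  rows:
    - [[0,0,0,0,0,0],[0,0,0,0,0,0]]

```text
t: 31.7
tool_pos: [0.6442, 0.0256, 0.0993]
orientation: [0.442, 0.039, 0.896, -0.019]
contact_force: [0.7, 0.4, 12.1]
finger_gap: 0.0118
finger_force: 45.0
```

>>> step_arm:
  rows:
    - [[0.024,0,0.018,0,0,0],[0,0,0,0,0,0],[0,0,0,0,0,0],[0,0,0,0,0,0],[0,0,0,0,0,0],[0,0,0,0,0,0]]

```text
t: 32.3
tool_pos: [0.6444, 0.0255, 0.0992]
orientation: [0.443, 0.039, 0.896, -0.019]
contact_force: [0.3, 0.1, 13.0]
finger_gap: 0.0117
finger_force: 45.0
```

>>> step_arm:
  rows:
    - [[-0.04,0,-0.03,0,0,0],[-0.04,0,-0.03,0,0,0],[-0.04,0,-0.03,0,0,0],[-0.04,0,-0.03,0,0,0],[-0.04,0,-0.03,0,0,0],[-0.04,0,-0.03,0,0,0],[0,0,0,0,0,0],[0,0,0,0,0,0]]

```text
t: 33.1
tool_pos: [0.6426, 0.0257, 0.0997]
orientation: [0.44, 0.039, 0.897, -0.019]
contact_force: [-0.1, 1.6, 6.9]
finger_gap: 0.0119
finger_force: 45.0
```

>>> step_arm:
  rows:
    - [[-0.04,0,-0.03,0,0,0],[0,0,0,0,0,0],[0,0,0,0,0,0]]

```text
t: 33.4
tool_pos: [0.6422, 0.0257, 0.0997]
orientation: [0.439, 0.039, 0.897, -0.019]
contact_force: [-0.0, 0.8, 5.8]
finger_gap: 0.0117
finger_force: 45.0
```

>>> step_arm:
  rows:
    - [[-0.04,0,-0.03,0,0,0],[-0.04,0,-0.03,0,0,0],[0,0,0,0,0,0],[0,0,0,0,0,0]]

```text
t: 33.8
tool_pos: [0.6416, 0.0257, 0.0998]
orientation: [0.438, 0.039, 0.898, -0.019]
contact_force: [0.0, 0.6, 4.7]
finger_gap: 0.0115
finger_force: 45.0
```

>>> step_arm:
  rows:
    - [[-0.04,0,-0.03,0,0,0],[0,0,0,0,0,0],[0,0,0,0,0,0]]

```text
t: 34.1
tool_pos: [0.6413, 0.0257, 0.0999]
orientation: [0.438, 0.039, 0.898, -0.019]
contact_force: [0.4, 0.5, 3.6]
finger_gap: 0.012
finger_force: 45.0
```

>>> step_arm:
  rows:
    - [[-0.04,0,-0.03,0,0,0],[-0.04,0,-0.03,0,0,0],[0,0,0,0,0,0],[0,0,0,0,0,0]]

```text
t: 34.5
tool_pos: [0.6409, 0.0257, 0.1002]
orientation: [0.437, 0.039, 0.898, -0.019]
contact_force: [-0.1, 0.1, 0.1]
finger_gap: 0.0116
finger_force: 45.0
```

>>> step_arm:
  rows:
    - [[-0.04,0,-0.03,0,0,0],[0,0,0,0,0,0],[0,0,0,0,0,0]]

```text
t: 34.8
tool_pos: [0.6409, 0.0257, 0.1008]
orientation: [0.437, 0.039, 0.898, -0.019]
contact_force: [-0.2, -0.6, -3.5]
finger_gap: 0.0116
finger_force: 45.0
```

Run:
```python
from tr import *
s=st();path((.6413,.0257,.1),-5,52,1)
```

```text
34.8 [0.6409 0.0257 0.1008] [ 0.4369  0.0394  0.8984 -0.0188] F [-0.18 -0.62 -3.47] gap 0.011562973434651498 ff 44.999844236299396
t 34.8 tcp [0.6409 0.0257 0.1008] q [-0.07  0.57  2.12  3.16  0.45  1.56] total turn [ 0.02 -0.13 -0.03]
row [0.04, 0.0, 0.08] [0.02, -0.13, -0.03] dq 0.0 q [-0.08  0.57  2.12  3.16  0.45  1.56] err 0.0
```

>>> step_arm:
  rows:
    - [[0.04,0,0.03,0,0,0],[0,0,0,0,0,0],[0,0,0,0,0,0]]

```text
t: 35.1
tool_pos: [0.6413, 0.0257, 0.1009]
orientation: [0.438, 0.039, 0.898, -0.019]
contact_force: [-0.3, 0.2, -2.6]
finger_gap: 0.0118
finger_force: 45.0
```

>>> step_arm:
  rows:
    - [[0,0,0,0,0,0],[0,0,0,0,0,0],[0,0,0,0,0,0],[0,0,0,0,0,0],[0,0,0,0,0,0],[0,0,0,0,0,0]]
  fingers: 45

```text
t: 35.7
tool_pos: [0.6415, 0.0257, 0.1011]
orientation: [0.438, 0.039, 0.898, -0.019]
contact_force: [0.1, -0.3, -0.5]
finger_gap: 0.041
finger_force: 0.0
```

Run:
```python
from tr import *
s=st(); w,x,y,z=s["orientation"]; Z=R.from_quat([x,y,z,w]).as_matrix()[:,2]
print(Z); path(s["tool_pos"]-.12*Z,-5,52,6)
```

```text
35.7 [0.6415 0.0257 0.1011] [ 0.4378  0.0393  0.898  -0.0188] F [ 0.1  -0.27 -0.48] gap 0.04100452093392518 ff 0.0
[ 0.78483407 -0.06823499 -0.61593787]
t 35.7 tcp [0.6415 0.0257 0.1011] q [-0.07  0.57  2.12  3.16  0.45  1.56] total turn [ 0.02 -0.02 -0.02]
row [0.0, -0.0, -2.0] [0.0, -0.0, -0.0] dq 0.05 q [-0.08  0.52  2.15  3.16  0.44  1.56] err 0.0
row [-0.0, -0.0, -2.0] [0.0, -0.0, -0.0] dq 0.04 q [-0.08  0.48  2.18  3.16  0.43  1.56] err 0.0
row [-0.0, -0.0, -2.0] [0.0, -0.0, -0.0] dq 0.05 q [-0.08  0.43  2.22  3.16  0.41  1.56] err 0.0
row [-0.0, -0.0, -2.0] [0.0, -0.0, -0.0] dq 0.05 q [-0.07  0.38  2.24  3.17  0.39  1.56] err 0.0
row [-0.0, -0.0, -2.0] [0.0, -0.0, -0.0] dq 0.05 q [-0.07  0.33  2.27  3.17  0.37  1.55] err 0.0
row [-0.0, -0.0, -2.0] [0.0, -0.0, -0.0] dq 0.05 q [-0.07  0.28  2.3   3.17  0.34  1.55] err 0.0
```

>>> step_arm:
  rows:
    - [[0,0,-0.5,0,0,0],[0,0,-1,0,0,0],[0,0,-1.5,0,0,0],[0,0,-2,0,0,0],[0,0,-2,0,0,0],[0,0,-2,0,0,0],[0,0,-2,0,0,0],[0,0,-1,0,0,0],[0,0,0,0,0,0],[0,0,0,0,0,0]]

```text
t: 36.7
tool_pos: [0.5476, 0.0339, 0.1753]
orientation: [0.438, 0.039, 0.898, -0.019]
contact_force: [1.0, -0.1, -1.2]
finger_gap: 0.0413
finger_force: 0.0
```

>>> step_arm:
  rows:
    - [[0,0,0,0,0,0],[0,0,0,0,0,0],[0,0,0,0,0,0],[0,0,0,0,0,0],[0,0,0,0,0,0],[0,0,0,0,0,0],[0,0,0,0,0,0],[0,0,0,0,0,0],[0,0,0,0,0,0],[0,0,0,0,0,0]]

```text
t: 37.7
tool_pos: [0.5473, 0.0339, 0.175]
orientation: [0.438, 0.039, 0.898, -0.019]
contact_force: [0.1, -0.0, -0.6]
finger_gap: 0.0411
finger_force: 0.0
```

Run:
```python
from tr import *
s=st()
pr=None
for i in range(3):
    im,d,m=cam("scene"); P=pts(d,m)
    if i: print("frame change near carrier",np.abs(im.astype(int)-pr)[160:330,200:420].mean().round(3))
    pr=im.astype(int)
    for _ in range(2): arm.camera("top")
k=(np.abs(P[...,0]-.645)<.09)&(np.abs(P[...,1]-.025)<.11)&(P[...,2]>.03)&(P[...,2]<.07)
q=P[k]; A=np.c_[q[:,0]-.645,q[:,1]-.025,np.ones(len(q))]; c=np.linalg.lstsq(A,q[:,2],rcond=None)[0]; print("tray plane slope",c.round(3),k.sum(),q.min(0).round(3),q.max(0).round(3))
u,v=map(int,proj(m,(.64,.03,.16))); cv2.imwrite("pics/f1.png",cv2.resize(im[v-50:v+50,u-60:u+60],None,fx=6,fy=6,interpolation=cv2.INTER_CUBIC))
```

```text
37.7 [0.5473 0.0339 0.175 ] [ 0.4377  0.0393  0.898  -0.0188] F [ 0.11 -0.01 -0.56] gap 0.04111406213108398 ff 0.0
frame change near carrier 2.151
frame change near carrier 2.147
tray plane slope [ 0.009 -0.014  0.044] 1164 [ 0.596 -0.042  0.03 ] [0.698 0.096 0.069]
```

View pics/f1.png

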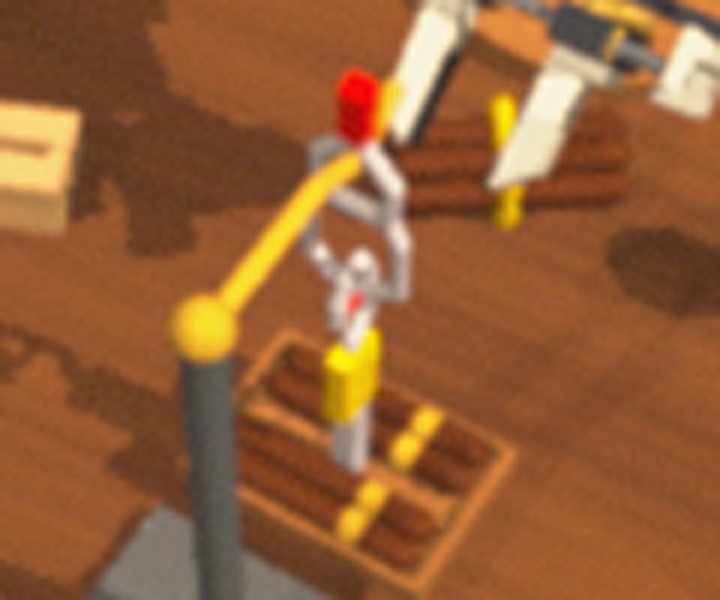

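The carrier hangs from the link: hook crown at (360,265) in the loop, red gate at (355,305) below the bar, tray level, gripper clear. A short wait, a stillness and bystander check, then hand in.

>>> step_arm:
  rows:
    - [[0,0,-0.5,0,0,0],[0,0,-0.5,0,0,0],[0,0,0,0,0,0],[0,0,0,0,0,0],[0,0,0,0,0,0],[0,0,0,0,0,0],[0,0,0,0,0,0],[0,0,0,0,0,0],[0,0,0,0,0,0],[0,0,0,0,0,0]]

```text
t: 39.15
tool_pos: [0.5394, 0.0346, 0.181]
orientation: [0.438, 0.039, 0.898, -0.019]
contact_force: [0.2, -0.8, 0.1]
finger_gap: 0.0415
finger_force: 0.0
```

Run:
```python
from tr import *
s=st(); ref=np.load("scene0.npz")["im"].astype(int)
for i in range(6):
    im,d,m=cam("scene"); h=cv2.cvtColor(im,cv2.COLOR_BGR2HSV); P=pts(d,m)
    M=(h[...,0]>20)&(h[...,0]<33)&(h[...,1]>150)&(h[...,2]>130)
    k=M&(np.abs(P[...,0]-.645)<.03)&(np.abs(P[...,1]-.025)<.03)&(P[...,2]>.08)&(P[...,2]<.14)
    v,u=np.nonzero(k); print(i,k.sum(),u.mean().round(2),v.mean().round(2))
    arm.camera("top"); arm.camera("top")
dif=np.abs(im.astype(int)-ref).mean(2)
for nm,(u,v) in dict(jar=(353,324),mould=(178,245),gauge=(190,173),weight=(441,273),bundle=(312,211)).items(): print(nm,dif[v-12:v+12,u-15:u+15].mean().round(1))
```

```text
39.15 [0.5394 0.0346 0.181 ] [ 0.4377  0.0393  0.8981 -0.0188] F [ 0.17 -0.82  0.06] gap 0.041514353680403376 ff 0.0
0 89 286.15 246.43
1 90 286.13 246.63
2 89 286.15 246.48
3 91 286.04 246.67
4 89 286.2 246.46
5 89 286.15 246.48
jar 1.3
mould 1.6
gauge 2.2
weight 2.5
bundle 23.0
```

```bash
python3 -c "
from station import arm
print(arm.hand_in())"
```

```text
the job is handed in; nothing more can be done
None
```

The job is handed in: the link hangs in the dip and the carrier hangs from its lower loop, gate snapped shut, after a steady pull of about 15.6 N; the chain hangs level, still and free of the gripper, with jar, mould, gauge and weight unmoved on camera and the bundle, part-hidden by the gripper, never approached closely.

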